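# Lay out the vial-prep corner: stacked bins, reagent and wash bottle

## Task

First stand the small capped jar in the bin that is screwed to the bench, then stack the loose bin on that one, turned half a turn relative to it so that it sits level on the ledges instead of nesting down onto the jar. Stand the amber bottle midway between the centres of the stirrer and the filled orange vial rack, in line with them, and stand the wash bottle straight in front of the middle of the stirrer's control face with about 3 cm of clear bench between them. Leave all four standing upright, and leave the rubber bulb where it stands.

Things in the scene. Friction and masses are not known exactly. Their poses are not given: they have to be found in the camera images.
- jar_mid (a point): small clear jar with a white cap, upright cylinder 26 mm in diameter, 32 mm tall, loose, about 40 g. Point at its centre, half-way up (16 mm above its underside). z up.
- low_bin: grey bin fixed by steel end lugs (lugs reach 112 mm from centre, 7 mm high). Origin: centre of underside, z up. 180 (x) x 64 (y) x 50 mm high, 4 mm walls; inside: rim part 172 x 56, below 24 mm up 132 x 42, floor at 4 mm. Ledges inside, tops 44 mm up, reach 13 mm in from the end walls: ONE mid +x end (white card outside), TWO in -x corners. A bin on them stands 44 mm up, 3 to 4 mm play; if nested 30 mm.
- top_bin_mid (a point): loose empty bin, 200 g, same shape and size as low_bin but no lugs. Point: its centre, 25 mm above its underside; x along its length to the end with ONE ledge and the sloping white card, y across, z up. Sits on low_bin's ledges when its +x points to low_bin's -x. Underneath: foot 163 x 50 mm, 20 mm high, notched to clear the ledges if not turned. Grip across the 64 mm width, mid-length, 24 to 50 mm up.
- bottle_mid (a point): amber reagent bottle with a broad white screw cap (34 mm across), upright, round, body 52 mm in diameter up to 60 mm, 85 mm tall in all, loose, about 220 g. Point at its centre, 42.5 mm above its underside.
- wash_mid (a point): slim white plastic wash bottle with a small bent spout on top, upright, round, body 44 mm in diameter up to 72 mm, 100 mm tall in all, loose, about 160 g. The spout stays inside the body's outline. Point at its centre, 50 mm above its underside.
- stirrer: magnetic stirrer, fixed, white square box 120 x 120 mm with a round white plate on top, 49 mm high. Origin: centre of its underside; z up. Its -x side (60 mm from the origin, towards the robot) is the front: the control face with a black knob standing out 6 mm and a dark display.
- rack: orange vial rack holding capped amber vials, fixed, 70 mm (x) by 100 mm (y), 46 mm high. Origin: centre of its underside; z up. It stands beside the stirrer, to its left or right, centres 290 to 320 mm apart, square with it.
- bulb_mid (a point): reddish-brown pear-shaped rubber bulb, 40 mm in diameter, 50 mm tall, standing loose on the bench; not to be moved. Point half-way up.
There are look-alikes about, which are no part of the job. Leave any red or turquoise look-alike of the part that bears bottle_mid alone.

How it is judged (in metres and radians):
On the way, in this order (a step that is already met when the one before it is completed fails the run):
1. the jar stands on the floor of the fixed bin (z of jar_mid in the frame of low_bin between 0.014 and 0.026 m and x of jar_mid in the frame of low_bin between -0.056 and 0.056 m and y of jar_mid in the frame of low_bin between -0.012 and 0.012 m and angle between jar_mid's own z axis and vertical below 0.15 rad), for 0.2 s.
2. the loose bin sits on the ledges of the fixed bin, turned half a turn (z of top_bin_mid in the frame of low_bin between 0.066 and 0.072 m and x of top_bin_mid in the frame of low_bin between -0.006 and 0.006 m and y of top_bin_mid in the frame of low_bin between -0.006 and 0.006 m and angle between the x axis of top_bin_mid and the x axis of low_bin, either way round below 0.08 rad and angle between top_bin_mid's own z axis and vertical below 0.025 rad), for 0.2 s.
At the end, for the whole second after the job is handed in: Jar upright in fixed bin; loose bin level on its ledges, half-turned (centre 69±3 mm up, ±6 mm x, y); amber bottle within 174 mm of stirrer and of rack, 15 mm of their line; wash bottle 112±15 mm ahead of stirrer centre, ±15 mm sideways; upright, at rest (all of step 1 and all of step 2 and horizontal distance between bottle_mid and stirrer below 0.174 m and horizontal distance between bottle_mid and rack below 0.174 m and x of bottle_mid in the frame of stirrer between -0.015 and 0.015 m and angle between each of bottle_mid, wash_mid's own z axis and vertical below 0.1 rad and height (world z) of bottle_mid below 0.05 m and x of wash_mid in the frame of stirrer between -0.127 and -0.097 m and y of wash_mid in the frame of stirrer between -0.015 and 0.015 m and height (world z) of wash_mid below 0.058 m and linear speed of each of jar, top_bin, bottle, wash below 0.02 m/s); the robot touches nothing.
It fails at once if the rubber bulb is shifted or knocked over (distance of bulb_mid from where it was at the start of the episode above 0.02 m).
It also fails if it takes over 99 s, if anything falls off the work surface, if the arm or the gripper's body presses on something with over 40 N, if the wrist force passes 120 N, or if a joint passes its speed limit or range.

## Robot

A 6-joint arm with a two-finger parallel gripper is mounted at the origin on the work surface. World frame = base frame: x ahead of the robot, y to its left, z up, the work surface at z = 0. Lengths are in mm, angles in rad, forces in N, time in s.
With the tool pointing down it reaches from about 400 to 925 mm from the base axis. Payload 12.5 kg.
Tool frame: the origin (TCP) lies on the centre line of the jaws, within the pads' length; the fingertips stand 25 mm ahead of it and the grasp point (between the pads) lies 6 mm ahead of it (env.tip_extent is the distance from the TCP to the fingertips, in mm); x points along the fingers, z is the direction in which the jaws open and shut, and the axes are right-handed (so a half turn about x gives the same grasp; the last joint's range is limited). The gripper opens to 95 mm and grips with 3 to 60 N. Pads are 20 mm wide; open, the fingers measure 119 mm over their backs; the gripper's body (75 mm by 180 mm) begins 59 mm behind the grasp point.
Start: joints at [1.059, 0.491, 1.559, -0, 1.092, -0.106], TCP at [246.706, 574.265, 239.661] pointing down, gripper open.
Joint ranges: [-3.1, 3.1], [-0.84, 2.19], [0.05, 2.79], [-1.13, 4.28], [0.06, 2.93], [-2.69, 2.69]. Speed limits (rad/s): [2.22, 2.22, 2.79, 3.14, 3.14, 3.14].

## Interface

Orientations are given as [roll, pitch, yaw] about the fixed x, y, z axes, in that order (R = Rz(yaw) Ry(pitch) Rx(roll)).
In Python, from cell import env gives the robot as it stands.
- The arm moves only by the tool step_arm, never from a script. Its argument "rows" is a list of rows, each a list of 6 numbers: the shift along the tool's x, y, z in mm, then the turn, a rotation vector about the tool's x, y, z in rad. In form: [[x, y, z, wx, wy, wz], ...]. A call has 1 to 8 rows; each row shifts and turns the pose as measured when the row begins, along the tool's axes as they then stand; what a row does not reach is not made up. A row lasts 1/8 s, in which the tool goes at most 62.5 mm and 10.7 degrees, less where a joint would pass 70% of its speed; a pose out of reach is approached as far as the arm can. A call is refused whole if a number of a shift passes 62.5 or a number of a turn 0.188, either way. A call with a gripper value outside its range is refused whole. "grip" is the finger opening in mm, from 0 to 95.1, set as the call begins (left out, the last holds). The fingers move at their own pace and stop on an object; the grip force is fixed at half the most. Time passes only in rows, so rows that do not move let the fingers close. It gives the time, the measured TCP pose, the force and the opening at its end, in the units of the state.
- env.state(): the state, without advancing time (a new reading comes with each control period).
- env.read_camera(name): name is "scene" or "top"; returns the picture (480x640x3 uint8, red, green, blue); there is no depth.
- env.get_calibration(name): a dict with "fx", "fy", "cx", "cy" (pixels), "pose" (4x4, takes a point from camera to world coordinates). Camera axes: x right, y down, z forward; pixel columns grow to the right and rows downward; lengths in mm; the calibration is good to about 2 mm. A picture is of the moment at which its call begins. get_calibration takes no time and is no camera call.
- env.job_done(): hands the job in, once; it reports no verdict.
The state is a dict: "t": time; "joints": joint angles; "qvel": joint speeds; "tau": joint torques, N m; "eef_pos": TCP position; "tcp_rot": TCP orientation; "ft_force": force on the tool from outside, world axes, zero at the start; "moment": the same for the moment, N m; "opening": opening from 0.0 (shut) to 1.0 (fully open).
Only numpy, scipy, OpenCV 4.12 (cv2) and the standard library are available. Lean on these libraries where they do the work, as an engineer would, in place of code of your own. Each camera call takes 0.05 s, during which the arm holds its last target.

## Working session

There is one attempt and no reset: what is moved stays moved. The work goes in short steps, Python scripts to look and compute and a tool call to move; the robot and the scene stay as the last step left them, time stands still between calls to the robot, and variables do not carry over. Pictures are saved under pics/ and viewed, and the job is handed in when it is done.

Besides the shell and the picture viewer there is one more tool, called as name([rows], argument=value, ...), one row to a line, values as JSON. step_arm: Moves the arm, as the interface text tells. Its arguments: {"type":"object","properties":{"rows":{"type":"array","items":{"type":"array","items":{"type":"number"}}},"grip":{"type":"number"}},"required":["rows"]}

```bash
ls; mkdir -p pics; python3 - <<'E'
from cell import env
import cv2,numpy as np
for n in("scene","top"):
    im=env.read_camera(n); cv2.imwrite(f"pics/{n}0.png",im[:,:,::-1])
    c=env.get_calibration(n); print(n,{k:(np.round(v,3).tolist()) for k,v in c.items()})
print(env.state(), env.tip_extent)
E
```

```text
pics
scene {'fx': 433.111, 'fy': 433.111, 'cx': 313.045, 'cy': 242.663, 'pose': [[-0.798, 0.39, -0.459, 894.139], [0.602, 0.528, -0.598, 477.461], [0.009, -0.754, -0.657, 580.401], [0.0, 0.0, 0.0, 1.0]]}
top {'fx': 526.514, 'fy': 526.514, 'cx': 317.887, 'cy': 228.128, 'pose': [[0.004, -0.999, 0.032, 474.084], [-1.0, -0.005, -0.012, 1.098], [0.012, -0.032, -0.999, 1103.546], [0.0, 0.0, 0.0, 1.0]]}
{'t': 0.1, 'joints': array([ 1.05940202e+00,  4.91527950e-01,  1.55936012e+00, -2.14676901e-05,
        1.09166767e+00, -1.05593399e-01]), 'qvel': array([ 0.00047139, -0.001015  , -0.00210701, -0.00116779, -0.00086368,
        0.00016735]), 'tau': array([ 2.51222249e-03, -6.13625336e+01, -2.58611530e+01,  6.93741906e-02,
        4.70362196e-02, -3.51506958e-05]), 'eef_pos': array([246.61872147, 574.10299223, 239.11212821]), 'tcp_rot': array([ 3.05576737,  1.56983306, -2.06241261]), 'ft_force': array([-0.94126976, -1.06332813, -0.65108418]), 'moment': array([-0.02326314,  0.03335401, -0.04431052]), 'opening': 0.9987431316843599} 25.0
```

View pics/scene0.png

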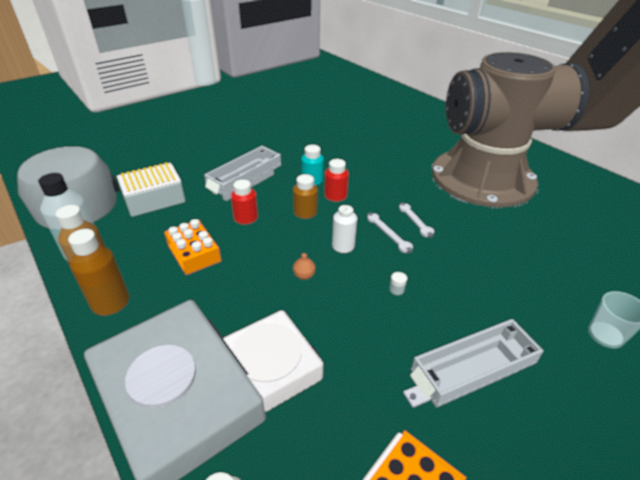

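View pics/top0.png

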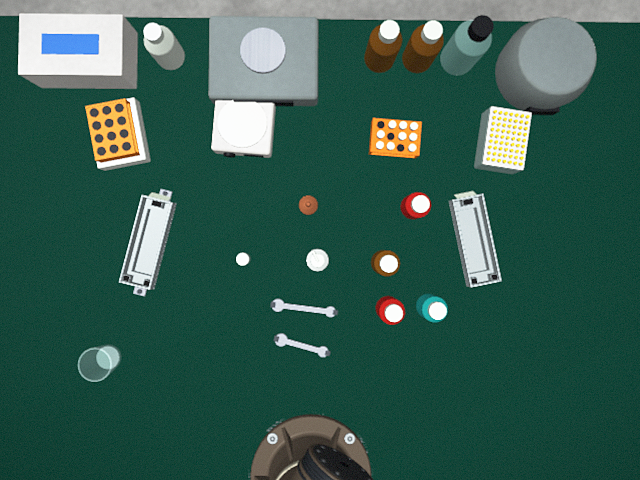

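The full views show these candidates, in top-view pixels:

| Thing | Choice | Look-alikes |
|---|---|---|
| Jar | white cap (242,259) | none |
| Wash bottle | slim white bottle (317,260) | white bottle at the back (163,45) |
| Amber bottle | (386,263) | red (416,205) and (391,311), turquoise (433,308), brown at the back (382,47) and (424,47) |
| Fixed bin | with lugs (147,242) | none |
| Loose bin | no lugs (475,240) | none |
| Stirrer | white (243,128) | grey (263,60) |
| Rack | filled orange (396,138) | empty orange (115,130), yellow tips (507,140) |
| Bulb | (308,205) | none |

Next I'll check these choices in close crops.

```bash
python3 - <<'E'
import cv2,numpy as np
t=cv2.imread("pics/top0.png")
def cr(x0,y0,x1,y1,k):return cv2.resize(t[y0:y1,x0:x1],None,fx=k,fy=k,interpolation=cv2.INTER_CUBIC)
a=cr(105,180,195,305,4.8);b=cr(430,180,520,305,4.0)
a=cr(105,180,195,305,4.4);b=cr(430,180,520,305,4.4)
cv2.imwrite("pics/bins0.png",np.hstack([a,b]))
cv2.imwrite("pics/mid0.png",cr(200,90,460,285,3))
E
```

```text
(no output)
```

View pics/bins0.png

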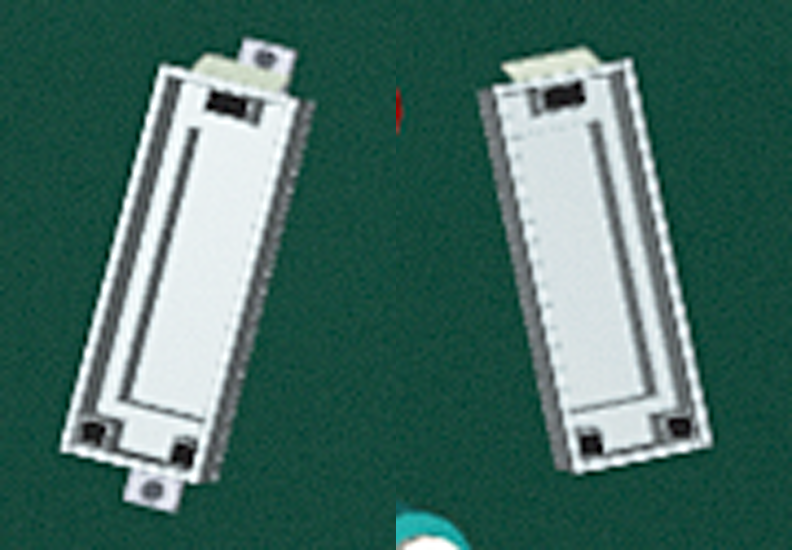

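View pics/mid0.png

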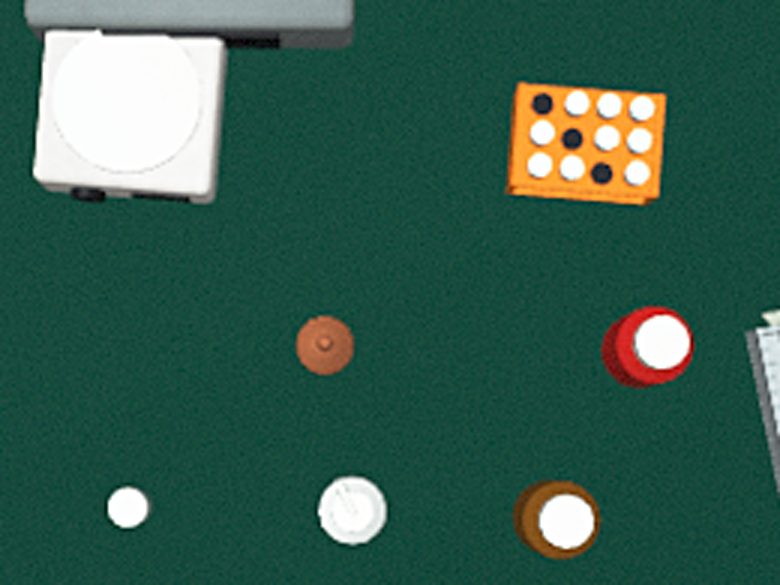

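The crops confirm the choices. Both bins have the card and single ledge at the far (+x) end, and only the left one has lugs. I'll measure everything now.

```bash
cat > h.py <<'E'
import numpy as np,cv2
from cell import env
C={n:env.get_calibration(n) for n in("scene","top")}
def ray(n,uv):
    c=C[n];P=np.array(c["pose"]);uv=np.atleast_2d(uv).astype(float)
    d=np.c_[(uv[:,0]-c["cx"])/c["fx"],(uv[:,1]-c["cy"])/c["fy"],np.ones(len(uv))]@P[:3,:3].T
    return P[:3,3],d
def onz(n,uv,z):
    o,d=ray(n,uv);s=(z-o[2])/d[:,2];return o+d*s[:,None]
def proj(n,X):
    c=C[n];P=np.array(c["pose"]);q=(np.atleast_2d(X)-P[:3,3])@P[:3,:3]
    return np.c_[c["fx"]*q[:,0]/q[:,2]+c["cx"],c["fy"]*q[:,1]/q[:,2]+c["cy"]]
def rect(n,im,z,x0,x1,y0,y1,k=3):
    # metric picture of plane z: col=(y1-y)*k,row=(x1-x)*k
    W=np.array([[x1,y1,z],[x1,y0,z],[x0,y0,z],[x0,y1,z]],float)
    w,h=int((y1-y0)*k),int((x1-x0)*k)
    H=cv2.getPerspectiveTransform(proj(n,W).astype(np.float32),np.float32([[0,0],[w,0],[w,h],[0,h]]))
    return cv2.warpPerspective(im,H,(w,h),flags=cv2.INTER_CUBIC)
def tri(a,b):
    (o1,d1),(o2,d2)=ray("top",a),ray("scene",b)
    A=np.c_[d1[0],-d2[0]];s=np.linalg.lstsq(A,o2-o1,rcond=None)[0]
    p,q=o1+d1[0]*s[0],o2+d2[0]*s[1];return (p+q)/2,np.linalg.norm(p-q)
E
python3 - <<'E'
from h import *
t=cv2.imread("pics/top0.png");s=cv2.imread("pics/scene0.png")
hsv=cv2.cvtColor(t,cv2.COLOR_BGR2HSV);hs=cv2.cvtColor(s,cv2.COLOR_BGR2HSV)
def blobs(h,lo,hi,box,amin=30):
    m=cv2.inRange(h,np.array(lo),np.array(hi));z=np.zeros_like(m);x0,y0,x1,y1=box;z[y0:y1,x0:x1]=m[y0:y1,x0:x1]
    n,l,st,c=cv2.connectedComponentsWithStats(z)
    return [(c[i].round(2).tolist(),st[i].tolist()) for i in range(1,n) if st[i,4]>amin]
W=((0,0,170),(180,60,255))
print('jar',b:=blobs(hsv,*W,(225,245,260,275)),onz('top',b[0][0],32))
print('wash',b:=blobs(hsv,*W,(295,240,340,280)))
print('  z72',onz('top',b[0][0],72))
print('bcap',b:=blobs(hsv,*W,(368,248,405,280)),onz('top',b[0][0],85))
print('bulb',b:=blobs(hsv,(3,100,80),(15,230,255),(290,190,330,220)),onz('top',b[0][0],25))
print('bottle body',blobs(hsv,(8,120,40),(25,255,200),(368,245,405,285)))
print('rack',b:=blobs(hsv,(8,150,180),(25,255,255),(360,110,430,165)))
print('S jar',blobs(hs,*W,(380,265,415,300)),'wash',blobs(hs,*W,(325,200,365,260)),'cap',blobs(hs,*W,(290,170,325,190)))
for nm,(x0,x1,y0,y1,z) in dict(stir=(620,800,70,250,49),rack=(620,780,-260,-80,46)).items():
    cv2.imwrite(f"pics/r_{nm}.png",rect("top",t,z,x0,x1,y0,y1,3.2))
    print(nm,proj('top',[[x1,y1,z],[x0,y0,z]]))
for nm,(y0,y1) in dict(low=(260,440),topb=(-430,-250)).items():
    cv2.imwrite(f"pics/r_{nm}.png",rect("top",t,50,370,590,y0,y1,3.5))
a=cv2.imread("pics/r_low.png");b=cv2.imread("pics/r_topb.png");cv2.imwrite("pics/r_bins.png",cv2.resize(np.hstack([a,b]),(792,int(770*792/1260))))
a=cv2.imread("pics/r_stir.png");b=cv2.imread("pics/r_rack.png")[:576];b=cv2.copyMakeBorder(b,0,a.shape[0]-b.shape[0],0,0,0);cv2.imwrite("pics/r_sr.png",cv2.resize(np.hstack([a,b]),None,fx=.69,fy=.69))
E
```

```text
jar [([242.05, 258.83], [236, 253, 13, 13, 138])] [[445.39440921 141.73713111  32.        ]]
wash [([316.89, 259.68], [306, 249, 23, 22, 389])]
  z72 [[445.36121492  -9.70790464  72.        ]]
bcap [([388.46, 263.38], [380, 255, 18, 18, 256])] [[ 439.09953152 -148.07273175   85.        ]]
bulb [([307.74, 204.56], [299, 195, 19, 20, 296])] [[556.93455507   9.05078281  25.        ]]
bottle body [([382.47, 261.83], [371, 250, 29, 26, 312])]
rack [([394.36, 138.82], [370, 118, 52, 40, 1153])]
S jar [([398.67, 280.23], [391, 272, 16, 21, 219])] wash [([344.32, 228.69], [334, 205, 23, 48, 893])] cap [([304.91, 181.46], [297, 174, 17, 16, 224])]
stir [[188.68074254  82.69740793]
 [277.46256359 172.15994774]]
rack [[352.1095238   94.20317793]
 [440.87829234 173.31255464]]
```

View pics/r_bins.png

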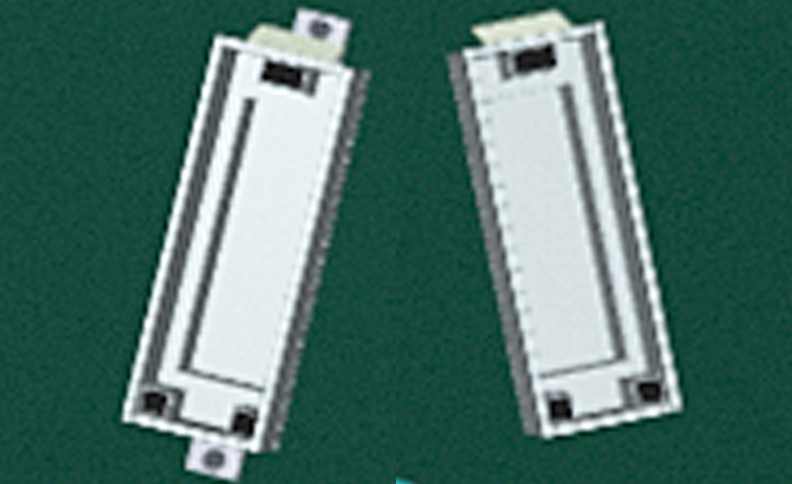

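View pics/r_sr.png

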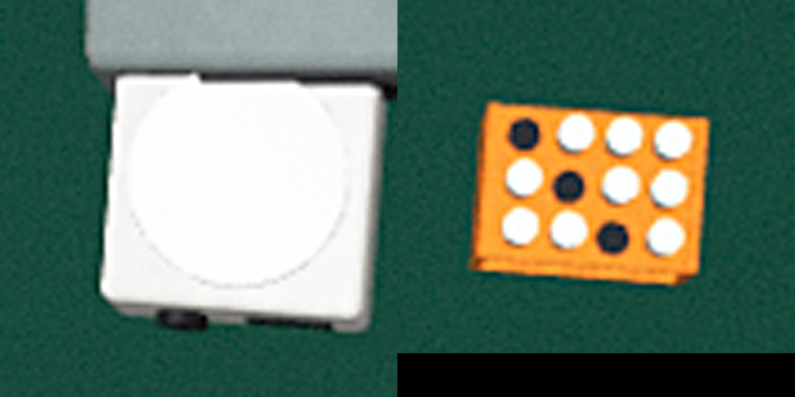

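```bash
cat >> h.py <<'E'
def edge(im,n,A,B,z,half=8,N=60,trim=.12,thr=None):
    """subpixel bright/dark edge near world line A-B (xy) at height z; returns fitted point, dir (world xy), rms. Samples across the line from outside."""
    g=cv2.cvtColor(im,cv2.COLOR_BGR2GRAY).astype(np.float32)
    A,B=np.array(A,float),np.array(B,float);d=(B-A)/np.linalg.norm(B-A);nr=np.array([-d[1],d[0]])
    P=[]
    offs=np.arange(half,-half-.01,-.25)   # from +normal (outside) inwards
    for s in np.linspace(trim,1-trim,N):
        q=A+(B-A)*s+offs[:,None]*nr
        uv=proj(n,np.c_[q,np.full(len(q),z)]).astype(np.float32)
        v=cv2.remap(g,uv[:,:1],uv[:,1:],cv2.INTER_LINEAR)[:,0]
        t=thr if thr else (v[:6].mean()+v.max())/2
        k=np.argmax(v>t)
        if k>2: P.append(q[k-1]+(q[k]-q[k-1])*(t-v[k-1])/(v[k]-v[k-1]))
    P=np.array(P,np.float32)
    vx,vy,x,y=cv2.fitLine(P,cv2.DIST_HUBER,0,.01,.001).ravel()
    dd=np.array([vx,vy])*np.sign(vx*d[0]+vy*d[1]);r=(P-[x,y])@np.array([-dd[1],dd[0]])
    return np.array([x,y]),dd,np.median(abs(r)),len(P)
E
cat > bins.py <<'E'
from h import *
def meas(im,cx,cy,yaw,side,n="top",z=50,ends=True):
    """side: +1 -> measure the +y long edge, -1 -> -y long edge"""
    c=np.array([cx,cy])
    for it in range(2):
        x=np.array([np.cos(yaw),np.sin(yaw)]);y=np.array([-x[1],x[0]])
        a,b=c-90*x+side*32*y,c+90*x+side*32*y
        if side<0:a,b=b,a
        p,d,r,k=edge(im,n,a,b,z)
        if side<0:d=-d
        yaw=np.arctan2(d[1],d[0]);x=d;y=np.array([-x[1],x[0]])
        off=(p-c)@y-side*32
        out=[r]
        # ends
        w=.08
        def endm(sg,lo,hi):
            P=c+sg*90*x+lo*y;Q=c+sg*90*x+hi*y
            if sg>0: P,Q=Q,P   # normal must be outward
            A,B=P,Q
            dn=np.array([-(B-A)[1],(B-A)[0]])
            if dn@(sg*x)<0: A,B=B,A
            p,d,r,k=edge(im,n,A,B,z,trim=.02)
            return (p-c)@x-sg*90,r,k
        e=[]
        if ends:
            lo,hi=(16,30) if side>0 else (-30,-16)
            for sg in(1,-1): e.append(endm(sg,lo,hi))
        c=c+off*y
        if ends: c=c+(e[0][0]+e[1][0])/2*x
    return c,yaw,out,e
E
python3 - <<'E'
from bins import *
t=cv2.imread("pics/top0.png");s=cv2.imread("pics/scene0.png")
for nm,a in dict(low=(479,331.4,-.24,1),top=(480,-330,.2,-1)).items():
    c,yaw,o,e=meas(t,*a);print(nm,c,yaw,o,e)
    x=np.array([np.cos(yaw),np.sin(yaw)]);y=np.array([-x[1],x[0]])
    K=np.array([np.r_[c+i*90*x+j*32*y,50] for i,j in((1,1),(1,-1),(-1,-1),(-1,1))])
    for im,n in((t,"top"),(s,"scene")):
        cv2.polylines(im,[np.round(proj(n,K)*16).astype(np.int32)],True,(0,0,255),1,cv2.LINE_AA,4)
cv2.imwrite("pics/ov.png",np.hstack([cv2.resize(t[180:300,105:195],None,fx=4,fy=4),cv2.resize(t[180:300,435:525],None,fx=4,fy=4)]))
cv2.imwrite("pics/ovs.png",np.hstack([cv2.resize(s[310:410,400:550],None,fx=2.6,fy=2.6),cv2.resize(s[140:240,180:330],None,fx=2.6,fy=2.6)]))
E
```

```text
low [479.24654793 332.44901645] -0.24206955564355742 [np.float64(0.15999209944948234)] [(np.float64(0.12272609113666988), np.float64(0.11223543678761416), 60), (np.float64(-0.30955131372478206), np.float64(0.19913538640867046), 60)]
top [ 485.59862283 -330.58659815] 0.2035420601698787 [np.float64(0.09409451067858754)] [(np.float64(0.20822979839604727), np.float64(0.20111941212780948), 60), (np.float64(-0.11275393051082006), np.float64(0.13300405268387294), 60)]
```

View pics/ov.png

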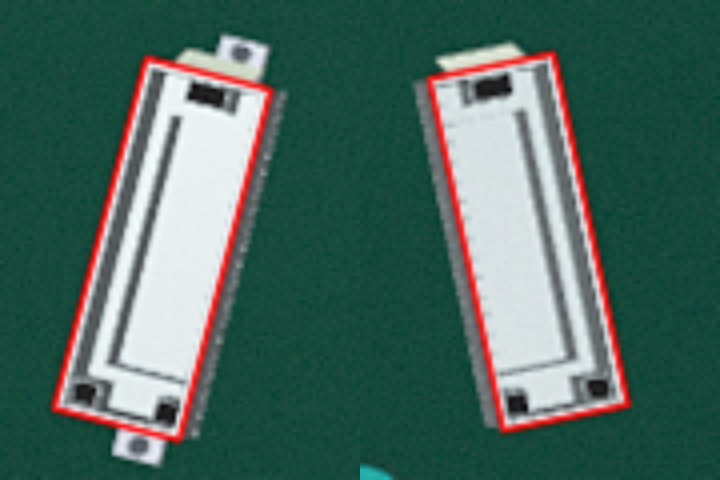

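View pics/ovs.png

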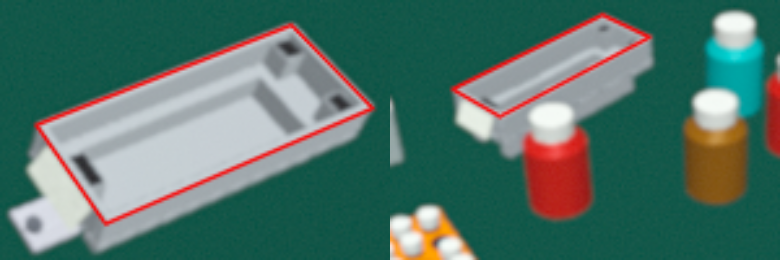

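```bash
cat >> h.py <<'E'
from scipy.spatial.transform import Rotation as Ro
def pose(s=None):
    s=s or env.state();return np.array(s["eef_pos"]),Ro.from_euler("xyz",s["tcp_rot"]).as_matrix()
def go(x,y,zg,jaw):
    """zg: height of grasp point; jaw: wanted angle (rad) of jaw axis, mod pi. TCP is 6 mm above the grasp point"""
    s=env.state();p,R=pose(s)
    d=R.T@(np.array([x,y,zg+6.])-p)
    a=np.arctan2(R[1,2],R[0,2])
    w=-((jaw-a+np.pi/2)%np.pi-np.pi/2)
    # tilt correction: bring tool x to straight down
    t=np.cross(R[:,0],[0,0,-1]);tl=R.T@t
    print("t %.2f p %s jaw %.3f j1 %.3f j6 %.3f open %.1f F %s"%(s["t"],p.round(1),a,s["joints"][0],s["joints"][5],s["opening"]*95.1,np.round(s["ft_force"],1)))
    print("tool shift",d.round(1),"turn about x",round(w,3),"(or",round(w-np.sign(w)*np.pi,3),") tilt fix wy,wz",tl[1:].round(4),"world d",(R@d).round(1))
E
python3 - <<'E'
from h import *
p,R=pose();print(R.round(3))
go(445.4,141.7,100,-.242)
E
```

```text
[[-0.    -0.919  0.395]
 [-0.001  0.395  0.919]
 [-1.     0.    -0.001]]
t 0.10 p [246.6 574.1 239.1] jaw 1.165 j1 1.059 j6 -0.106 open 95.0 F [-0.9 -1.1 -0.7]
tool shift [ 133.4 -353.3 -318.7] turn about x 1.407 (or -1.735 ) tilt fix wy,wz [-0.001  -0.0001] world d [ 198.8 -432.4 -133.1]
```

```bash
cat >> h.py <<'E'
def plan(x,y,zg,jaw,n=8,alt=False):
    s=env.state();p,R=pose(s);go(x,y,zg,jaw)
    d=R.T@(np.array([x,y,zg+6.])-p);a=np.arctan2(R[1,2],R[0,2])
    w=-((jaw-a+np.pi/2)%np.pi-np.pi/2)
    if alt:w-=np.sign(w)*np.pi
    print("final j6 about",round(np.arctan2(y,x)-np.arcsin(66/np.hypot(x,y))-(a-w),2))
    for i in range(n):
        q=Ro.from_rotvec([-w*i/n,0,0]).apply(d)/n
        print([*q.round(1).tolist(),round(w/n,3),0,0])
E
python3 - <<'E'
from h import *
plan(445.4,141.7,100,-.242,n=9)
E
```

```text
t 0.10 p [246.6 574.1 239.1] jaw 1.165 j1 1.059 j6 -0.106 open 95.0 F [-0.9 -1.1 -0.7]
tool shift [ 133.4 -353.3 -318.7] turn about x 1.407 (or -1.735 ) tilt fix wy,wz [-0.001  -0.0001] world d [ 198.8 -432.4 -133.1]
final j6 about 0.41
[14.8, -39.3, -35.4, np.float64(0.156), 0, 0]
[14.8, -44.3, -28.9, np.float64(0.156), 0, 0]
[14.8, -48.2, -21.6, np.float64(0.156), 0, 0]
[14.8, -51.0, -13.8, np.float64(0.156), 0, 0]
[14.8, -52.6, -5.7, np.float64(0.156), 0, 0]
[14.8, -52.8, 2.5, np.float64(0.156), 0, 0]
[14.8, -51.8, 10.7, np.float64(0.156), 0, 0]
[14.8, -49.5, 18.6, np.float64(0.156), 0, 0]
[14.8, -46.0, 26.1, np.float64(0.156), 0, 0]
```

step_arm([
  [14,-39,-35,0.156,0,0],
  [14,-44,-29,0.156,0,0],
  [14,-48,-22,0.156,0,0],
  [14,-51,-14,0.156,0,0],
  [14,-52,-6,0.156,0,0],
  [14,-53,2,0.156,0,0],
  [14,-52,11,0.156,0,0],
  [14,-49,19,0.156,0,0],
], grip=60)

```text
t: 1.1
eef_pos: [419.7, 179.3, 123.2]
tcp_rot: [0.288, 1.571, 0.171]
ft_force: [1.3, 0.5, -0.2]
opening: 0.629
```

```bash
python3 - <<'E'
from h import *
plan(445.4,141.7,70,-.242,n=3)
E
```

```text
t 1.10 p [419.7 179.3 123.2] jaw -0.116 j1 0.259 j6 0.375 open 59.9 F [ 1.3  0.5 -0.2]
tool shift [ 47.2 -34.3  29.9] turn about x 0.126 (or -3.016 ) tilt fix wy,wz [ 0.0003 -0.0001] world d [ 25.7 -37.6 -47.2]
final j6 about 0.41
[15.7, -11.4, 10.0, np.float64(0.042), 0, 0]
[15.7, -11.0, 10.4, np.float64(0.042), 0, 0]
[15.7, -10.6, 10.9, np.float64(0.042), 0, 0]
```

step_arm([
  [15.7,-11.4,10,0.042,0,0],
  [15.7,-11,10.4,0.042,0,0],
  [15.7,-10.6,10.9,0.042,0,0],
  [0,0,0,0,0,0],
])

```text
t: 1.6
eef_pos: [446.9, 136.9, 73.3]
tcp_rot: [-2.692, 1.569, -2.947]
ft_force: [1.1, 1.1, 1.5]
opening: 0.633
```

```bash
python3 - <<'E'
from h import *
go(445.4,141.7,24,-.242)
E
```

```text
t 1.60 p [446.9 136.9  73.3] jaw -0.255 j1 0.156 j6 0.411 open 60.2 F [1.1 1.1 1.5]
tool shift [43.3  4.3 -2.6] turn about x -0.013 (or 3.129 ) tilt fix wy,wz [-0.0016  0.0008] world d [ -1.5   4.8 -43.3]
```

step_arm([
  [0,4.3,-2.6,-0.013,0,0],
  [15,0,0,0,0,0],
  [15,0,0,0,0,0],
  [11,0,0,0,0,0],
  [0,0,0,0,0,0],
])

```text
t: 2.22
eef_pos: [444.8, 145.2, 33.5]
tcp_rot: [0.477, 1.569, 0.243]
ft_force: [-0.2, 0.7, 0.3]
opening: 0.63
```

```bash
python3 - <<'E'
from h import *
go(445.4,141.7,24,-.242)
E
```

```text
t 2.23 p [444.8 145.2  33.5] jaw -0.233 j1 0.174 j6 0.407 open 59.9 F [-0.2  0.7  0.3]
tool shift [ 3.5 -3.3  1.4] turn about x 0.009 (or -3.133 ) tilt fix wy,wz [ 0.0013 -0.0007] world d [ 0.6 -3.5 -3.5]
```

step_arm([
  [3.5,-3.3,1.4,0,0,0],
  [0,0,0,0,0,0],
])

```text
t: 2.48
eef_pos: [445.6, 141.8, 30.5]
tcp_rot: [0.444, 1.568, 0.211]
ft_force: [0.2, 0.0, -0.2]
opening: 0.63
```

step_arm([
  [0,0,0,0,0,0],
  [0,0,0,0,0,0],
  [0,0,0,0,0,0],
  [0,0,0,0,0,0],
], grip=15)

```text
t: 2.98
eef_pos: [445.9, 141.7, 31.1]
tcp_rot: [0.435, 1.567, 0.201]
ft_force: [0.6, 0.4, -0.1]
opening: 0.265
```

```bash
python3 - <<'E'
from h import *
go(445.4,141.7,24,-.242)
E
```

```text
t 2.98 p [445.9 141.7  31.1] jaw -0.233 j1 0.166 j6 0.399 open 25.2 F [ 0.6  0.4 -0.1]
tool shift [ 1.1 -0.1 -0.5] turn about x 0.009 (or -3.133 ) tilt fix wy,wz [ 0.0032 -0.0015] world d [-0.5  0.  -1.1]
```

```bash
python3 - <<'E'
from h import *
plan(479.2,332.4,100,-.242,n=4)
E
```

```text
t 2.98 p [445.9 141.7  31.1] jaw -0.233 j1 0.166 j6 0.399 open 25.2 F [ 0.6  0.4 -0.1]
tool shift [-74.6 193.3 -11.4] turn about x 0.009 (or -3.133 ) tilt fix wy,wz [ 0.0032 -0.0015] world d [ 33.3 190.7  74.9]
final j6 about 0.74
[-18.7, 48.3, -2.9, np.float64(0.002), 0, 0]
[-18.7, 48.3, -3.0, np.float64(0.002), 0, 0]
[-18.7, 48.3, -3.1, np.float64(0.002), 0, 0]
[-18.7, 48.3, -3.2, np.float64(0.002), 0, 0]
```

step_arm([
  [-30,0,0,0,0.003,-0.0015],
  [-40,20,-1,0,0,0],
  [-5,40,-2.5,0,0,0],
  [0,45,-3,0,0,0],
  [0,44,-3,0,0,0],
  [0,35,-2,0,0,0],
  [0,9,0,0,0,0],
  [0,0,0,0,0,0],
])

```text
t: 3.98
eef_pos: [479.6, 337.0, 108.3]
tcp_rot: [-2.876, 1.569, -3.11]
ft_force: [0.5, -1.0, -1.5]
opening: 0.265
```

```bash
python3 - <<'E'
from h import *
plan(479.2,332.4,31,-.242,n=1)
E
```

```text
t 3.98 p [479.6 337.  108.3] jaw -0.235 j1 0.500 j6 0.733 open 25.2 F [ 0.5 -1.  -1.5]
tool shift [71.3 -4.5  0.8] turn about x 0.007 (or -3.134 ) tilt fix wy,wz [-0.0015  0.0004] world d [ -0.4  -4.6 -71.3]
final j6 about 0.74
[71.3, -4.5, 0.8, np.float64(0.007), 0, 0]
```

Holding the jar above the bin. I'll correct the sideways error first, then descend in two stages.

step_arm([
  [10,-4,0.8,0.007,-0.0015,0],
  [15,0,0,0,0,0],
  [0,0,0,0,0,0],
  [0,0,0,0,0,0],
])

```text
t: 4.47
eef_pos: [479.0, 329.3, 81.0]
tcp_rot: [-2.195, 1.568, -2.44]
ft_force: [0.2, 0.8, 0.3]
opening: 0.266
```

```bash
python3 - <<'E'
from h import *
go(479.2,332.4,31,-.242)
a=env.read_camera("top")[:,:,::-1];b=env.read_camera("scene")[:,:,::-1]
a=cv2.resize(a[170:310,60:260],None,fx=2.8,fy=2.8);b=cv2.resize(b[240:440,350:590],None,fx=1.96,fy=1.96)
h=max(a.shape[0],b.shape[0]);o=np.hstack([a,cv2.resize(b,(240,392) if 0 else (b.shape[1],a.shape[0]))]);print(o.shape)
cv2.imwrite("pics/jar1.png",cv2.resize(o,None,fx=.75,fy=.75))
E
```

```text
t 4.47 p [479.  329.3  81. ] jaw -0.245 j1 0.489 j6 0.735 open 25.3 F [0.2 0.8 0.3]
tool shift [44.   3.1 -0.5] turn about x -0.003 (or 3.138 ) tilt fix wy,wz [-0.0016  0.0022] world d [  0.2   3.1 -44. ]
(392, 1030, 3)
```

View pics/jar1.png

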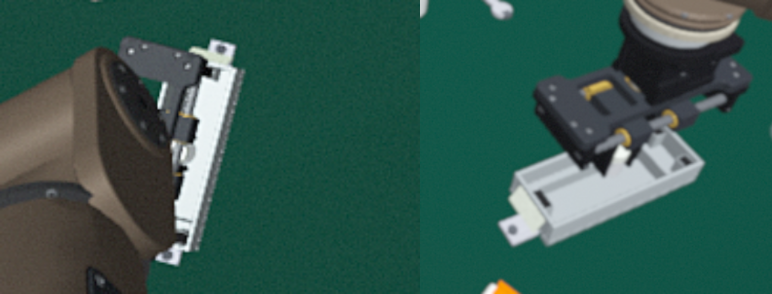

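The picture shows the jar held between the jaws over the middle of the fixed bin. It is at about (180,150) in the left half and (618,160) in the right half.

step_arm([
  [0,3,-0.5,0,-0.0015,0.002],
  [0,0,0,0,0,0],
  [12,0,0,0,0,0],
  [12,0,0,0,0,0],
  [0,0,0,0,0,0],
  [0,0,0,0,0,0],
])

```text
t: 5.32
eef_pos: [479.2, 333.0, 55.5]
tcp_rot: [0.646, 1.57, 0.401]
ft_force: [0.0, -1.0, 0.7]
opening: 0.264
```

```bash
python3 - <<'E'
from h import *
go(479.2,332.4,30,-.242)
E
```

```text
t 5.33 p [479.2 333.   55.5] jaw -0.244 j1 0.494 j6 0.739 open 25.1 F [ 0.  -1.   0.7]
tool shift [19.5 -0.6  0.1] turn about x -0.002 (or 3.139 ) tilt fix wy,wz [ 0.0004 -0.0003] world d [ -0.   -0.6 -19.5]
```

step_arm([
  [9,0,0,0,0,0],
  [8,0,0,0,0,0],
  [2,0,0,0,0,0],
  [0,0,0,0,0,0],
])

```text
t: 5.82
eef_pos: [479.3, 333.0, 35.2]
tcp_rot: [0.659, 1.57, 0.414]
ft_force: [-0.4, -0.3, 0.1]
opening: 0.264
```

```bash
python3 - <<'E'
from h import *
go(479.2,332.4,30,-.242)
E
```

```text
t 5.83 p [479.3 333.   35.2] jaw -0.245 j1 0.494 j6 0.739 open 25.1 F [-0.4 -0.3  0.1]
tool shift [-0.8 -0.6  0. ] turn about x -0.003 (or 3.139 ) tilt fix wy,wz [ 0.0005 -0.0004] world d [-0.1 -0.6  0.8]
```

step_arm([
  [0,0,0,0,0,0],
  [0,0,0,0,0,0],
  [0,0,0,0,0,0],
  [-20,0,0,0,0,0],
  [-40,0,0,0,0,0],
  [-40,0,0,0,0,0],
  [-20,0,0,0,0,0],
], grip=55)

```text
t: 6.7
eef_pos: [478.9, 332.8, 158.0]
tcp_rot: [-2.38, 1.569, -2.624]
ft_force: [-0.4, 0.5, -0.6]
opening: 0.582
```

```bash
python3 - <<'E'
from h import *
go(485.6,-330.6,150,.2035+np.pi/2)
b=env.read_camera("scene")[:,:,::-1]
cv2.imwrite("pics/jar2.png",cv2.resize(b[240:440,350:590],None,fx=2.5,fy=2.5))
E
```

```text
t 6.70 p [478.9 332.8 158. ] jaw -0.245 j1 0.494 j6 0.739 open 55.3 F [-0.4  0.5 -0.6]
tool shift [   2.5 -642.   167.2] turn about x 1.123 (or -2.019 ) tilt fix wy,wz [-0.0011  0.001 ] world d [   6.7 -663.4   -2. ]
```

View pics/jar2.png

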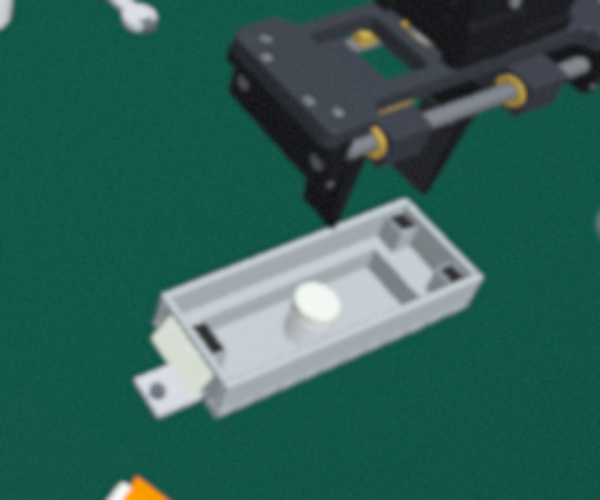

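The jar stands upright in the fixed bin. It shows at (317,305) in the crop. Next is the loose bin.

```bash
python3 - <<'E'
from h import *
plan(485.6,-330.6,150,.2035+np.pi/2,n=14)
E
```

```text
t 6.75 p [479.5 333.1 159.9] jaw -0.245 j1 0.494 j6 0.739 open 55.0 F [ 0.2 -0.4  2.2]
tool shift [   3.6 -642.5  166.6] turn about x 1.123 (or -2.019 ) tilt fix wy,wz [ 0.0009 -0.0007] world d [   6.1 -663.7   -3.9]
final j6 about 0.66
[0.3, -45.9, 11.9, np.float64(0.08), 0, 0]
[0.3, -44.8, 15.5, np.float64(0.08), 0, 0]
[0.3, -43.4, 19.1, np.float64(0.08), 0, 0]
[0.3, -41.7, 22.5, np.float64(0.08), 0, 0]
[0.3, -39.8, 25.8, np.float64(0.08), 0, 0]
[0.3, -37.6, 28.9, np.float64(0.08), 0, 0]
[0.3, -35.2, 31.8, np.float64(0.08), 0, 0]
[0.3, -32.5, 34.5, np.float64(0.08), 0, 0]
[0.3, -29.6, 37.0, np.float64(0.08), 0, 0]
[0.3, -26.6, 39.3, np.float64(0.08), 0, 0]
[0.3, -23.4, 41.3, np.float64(0.08), 0, 0]
[0.3, -20.0, 43.0, np.float64(0.08), 0, 0]
[0.3, -16.5, 44.5, np.float64(0.08), 0, 0]
[0.3, -12.8, 45.6, np.float64(0.08), 0, 0]
```

step_arm([
  [0,-46,12,0.08,0,0],
  [0,-45,15.5,0.08,0,0],
  [0,-43.5,19,0.08,0,0],
  [0,-42,22.5,0.08,0,0],
  [0,-40,26,0.08,0,0],
  [0,-37.5,29,0.08,0,0],
  [0,-35,32,0.08,0,0],
  [0,-32.5,34.5,0.08,0,0],
], grip=95)

```text
t: 7.75
eef_pos: [480.1, -55.6, 157.1]
tcp_rot: [1.384, 1.567, 0.485]
ft_force: [0.3, -0.0, 0.2]
opening: 0.996
```

step_arm([
  [0,-29.5,37,0.08,0,0],
  [0,-26.5,39,0.08,0,0],
  [0,-23.5,41,0.08,0,0],
  [0,-20,43,0.08,0,0],
  [0,0,0,0,0,0],
  [0,0,0,0,0,0],
])

```text
t: 8.5
eef_pos: [476.4, -253.4, 153.8]
tcp_rot: [2.287, 1.568, 1.052]
ft_force: [0.1, -0.4, -1.0]
opening: 1.0
```

```bash
python3 - <<'E'
from h import *
plan(485.6,-330.6,100,.2035+np.pi/2,n=3)
E
```

```text
t 8.50 p [ 476.4 -253.4  153.8] jaw -1.235 j1 -0.613 j6 0.619 open 95.1 F [ 0.1 -0.4 -1. ]
tool shift [ 47.6 -16.8  76. ] turn about x 0.132 (or -3.009 ) tilt fix wy,wz [-0.0019 -0.0022] world d [  9.2 -77.2 -47.8]
final j6 about 0.66
[15.9, -5.6, 25.3, np.float64(0.044), 0, 0]
[15.9, -4.5, 25.6, np.float64(0.044), 0, 0]
[15.9, -3.3, 25.7, np.float64(0.044), 0, 0]
```

step_arm([
  [16,-5.6,25,0.044,-0.002,-0.002],
  [16,-4.5,25.6,0.044,0,0],
  [16,-3.3,25,0.044,0,0],
  [0,0,0,0,0,0],
  [0,0,0,0,0,0],
])

```text
t: 9.12
eef_pos: [486.7, -324.9, 104.5]
tcp_rot: [-2.904, 1.569, 2.019]
ft_force: [-0.6, 0.4, 0.7]
opening: 0.998
```

```bash
python3 - <<'E'
from h import *
go(485.6,-330.6,37,.2035+np.pi/2)
b=env.read_camera("scene")[:,:,::-1]
cv2.imwrite("pics/bin1.png",cv2.resize(b[90:260,160:360],None,fx=3,fy=3))
go(485.6,-330.6,37,.2035+np.pi/2)
E
```

```text
t 9.12 p [ 486.7 -324.9  104.5] jaw -1.360 j1 -0.702 j6 0.658 open 94.9 F [-0.6  0.4  0.7]
tool shift [61.5 -2.2  5.4] turn about x 0.007 (or -3.135 ) tilt fix wy,wz [-0.0013  0.0003] world d [ -1.1  -5.7 -61.5]
t 9.18 p [ 486.7 -324.9  104.6] jaw -1.360 j1 -0.702 j6 0.658 open 95.1 F [-0.1  1.4 -0.4]
tool shift [61.6 -2.2  5.4] turn about x 0.007 (or -3.135 ) tilt fix wy,wz [-0.0013  0.0002] world d [ -1.1  -5.7 -61.6]
```

View pics/bin1.png

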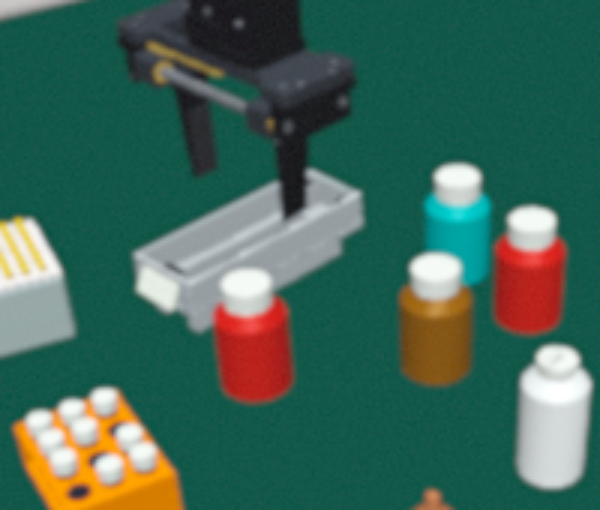

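The open jaws straddle the middle of the loose bin, with the fingertips at (203,170) and (292,212) and the red bottle clear. I'll trim the position and descend.

step_arm([
  [10,-2.2,5.4,0.007,0,0],
  [0,0,0,0,0,0],
  [16,0,0,0,0,0],
  [16,0,0,0,0,0],
  [14,0,0,0,0,0],
  [0,0,0,0,0,0],
  [0,0,0,0,0,0],
])

```text
t: 10.05
eef_pos: [485.7, -329.2, 44.9]
tcp_rot: [-2.839, 1.569, 2.079]
ft_force: [0.5, 0.6, 0.4]
opening: 0.998
```

```bash
python3 - <<'E'
from h import *
go(485.6,-330.6,37,.2035+np.pi/2)
E
```

```text
t 10.05 p [ 485.7 -329.2   44.9] jaw -1.365 j1 -0.708 j6 0.656 open 94.9 F [0.5 0.6 0.4]
tool shift [ 1.9 -0.3  1.4] turn about x 0.002 (or -3.139 ) tilt fix wy,wz [-0.0016  0.0005] world d [-0.1 -1.4 -1.9]
```

step_arm([
  [1.9,-0.3,1.4,0.002,-0.0015,0.0005],
  [0,0,0,0,0,0],
])

```text
t: 10.3
eef_pos: [485.9, -331.0, 43.5]
tcp_rot: [0.673, 1.57, -0.694]
ft_force: [0.0, 1.3, 0.6]
opening: 0.995
```

step_arm([
  [0,0,0,0,0,0],
  [0,0,0,0,0,0],
  [0,0,0,0,0,0],
  [0,0,0,0,0,0],
], grip=50)

```text
t: 10.8
eef_pos: [486.1, -331.1, 44.1]
tcp_rot: [0.679, 1.569, -0.689]
ft_force: [-0.7, 0.3, -0.4]
opening: 0.674
```

```bash
python3 - <<'E'
from h import *
go(485.6,-330.6,37,.2035+np.pi/2)
E
```

```text
t 10.80 p [ 486.1 -331.1   44.1] jaw -1.367 j1 -0.710 j6 0.657 open 64.1 F [-0.7  0.3 -0.4]
tool shift [ 1.1 -0.4 -0.6] turn about x -0.0 (or 3.142 ) tilt fix wy,wz [ 0.0017 -0.0014] world d [-0.5  0.5 -1.1]
```

step_arm([
  [-15,0,0,0,0,0],
  [-30,0,0,0,0,0],
  [-35,0,0,0,0,0],
  [-35,0,0,0,0,0],
  [-25,0,0,0,0,0],
  [0,0,0,0,0,0],
])

```text
t: 11.55
eef_pos: [485.4, -330.4, 192.1]
tcp_rot: [0.675, 1.568, -0.693]
ft_force: [0.5, 0.8, -3.2]
opening: 0.675
```

```bash
python3 - <<'E'
from h import *
plan(479.2,332.4,175,1.329,n=20,alt=True)
E
```

```text
t 11.55 p [ 485.4 -330.4  192.1] jaw -1.367 j1 -0.710 j6 0.657 open 64.2 F [ 0.5  0.8 -3.2]
tool shift [  10.1  127.9 -650.4] turn about x 0.445 (or -2.696 ) tilt fix wy,wz [ 0.0019 -0.0015] world d [ -6.2 662.8 -11.1]
final j6 about -0.84
[0.5, 6.4, -32.5, np.float64(-0.135), 0, 0]
[0.5, 10.7, -31.4, np.float64(-0.135), 0, 0]
[0.5, 14.8, -29.6, np.float64(-0.135), 0, 0]
[0.5, 18.7, -27.4, np.float64(-0.135), 0, 0]
[0.5, 22.2, -24.6, np.float64(-0.135), 0, 0]
[0.5, 25.3, -21.4, np.float64(-0.135), 0, 0]
[0.5, 27.9, -17.8, np.float64(-0.135), 0, 0]
[0.5, 30.1, -13.9, np.float64(-0.135), 0, 0]
[0.5, 31.7, -9.7, np.float64(-0.135), 0, 0]
[0.5, 32.7, -5.4, np.float64(-0.135), 0, 0]
[0.5, 33.1, -0.9, np.float64(-0.135), 0, 0]
[0.5, 33.0, 3.5, np.float64(-0.135), 0, 0]
[0.5, 32.2, 7.9, np.float64(-0.135), 0, 0]
[0.5, 30.8, 12.2, np.float64(-0.135), 0, 0]
[0.5, 28.9, 16.2, np.float64(-0.135), 0, 0]
[0.5, 26.5, 19.9, np.float64(-0.135), 0, 0]
[0.5, 23.6, 23.3, np.float64(-0.135), 0, 0]
[0.5, 20.2, 26.3, np.float64(-0.135), 0, 0]
[0.5, 16.5, 28.8, np.float64(-0.135), 0, 0]
[0.5, 12.5, 30.7, np.float64(-0.135), 0, 0]
```

step_arm([
  [0,6.5,-32.5,-0.135,0.002,-0.0015],
  [0,10.7,-31.4,-0.135,0,0],
  [0,14.8,-29.6,-0.135,0,0],
  [0,18.7,-27.4,-0.135,0,0],
  [0,22.2,-24.6,-0.135,0,0],
  [0,25.3,-21.4,-0.135,0,0],
  [0,28,-17.8,-0.135,0,0],
  [0,30,-14,-0.135,0,0],
])

```text
t: 12.55
eef_pos: [475.2, -57.7, 185.8]
tcp_rot: [2.96, 1.561, 2.703]
ft_force: [-0.0, 0.7, -1.6]
opening: 0.668
```

```bash
python3 - <<'E'
from h import *
plan(479.2,332.4,175,1.329,n=12,alt=True)
E
```

```text
t 12.55 p [475.2 -57.7 185.8] jaw -0.257 j1 -0.260 j6 -0.005 open 63.5 F [-0.   0.7 -1.6]
tool shift [  6.5 378.3 -95.1] turn about x 1.556 (or -1.586 ) tilt fix wy,wz [-0.01   -0.0018] world d [  4.  390.1  -4.8]
final j6 about -0.84
[0.5, 31.5, -7.9, np.float64(-0.132), 0, 0]
[0.5, 32.3, -3.7, np.float64(-0.132), 0, 0]
[0.5, 32.5, 0.6, np.float64(-0.132), 0, 0]
[0.5, 32.1, 4.9, np.float64(-0.132), 0, 0]
[0.5, 31.2, 9.1, np.float64(-0.132), 0, 0]
[0.5, 29.8, 13.1, np.float64(-0.132), 0, 0]
[0.5, 27.8, 16.9, np.float64(-0.132), 0, 0]
[0.5, 25.3, 20.4, np.float64(-0.132), 0, 0]
[0.5, 22.4, 23.6, np.float64(-0.132), 0, 0]
[0.5, 19.1, 26.3, np.float64(-0.132), 0, 0]
[0.5, 15.5, 28.6, np.float64(-0.132), 0, 0]
[0.5, 11.6, 30.4, np.float64(-0.132), 0, 0]
```

step_arm([
  [0,31.5,-8,-0.132,-0.01,-0.002],
  [0,32.3,-3.7,-0.132,0,0],
  [0,32.5,0.6,-0.132,0,0],
  [0,32,5,-0.132,0,0],
  [0,31,9,-0.132,0,0],
  [0,30,13,-0.132,0,0],
  [0,27.8,17,-0.132,0,0],
  [0,25.3,20.4,-0.132,0,0],
])

```text
t: 13.55
eef_pos: [468.9, 210.8, 179.4]
tcp_rot: [2.336, 1.56, -3.112]
ft_force: [1.1, -0.7, -1.4]
opening: 0.67
```

```bash
python3 - <<'E'
from h import *
plan(479.2,332.4,175,1.329,n=4)
E
```

```text
t 13.55 p [468.9 210.8 179.4] jaw 0.835 j1 0.293 j6 -0.545 open 63.7 F [ 1.1 -0.7 -1.4]
tool shift [-1.7 74.  97. ] turn about x -0.494 (or 2.648 ) tilt fix wy,wz [-0.0075 -0.0078] world d [ 10.3 121.6   1.6]
final j6 about -0.84
[-0.4, 18.5, 24.3, np.float64(-0.123), 0, 0]
[-0.4, 15.4, 26.3, np.float64(-0.123), 0, 0]
[-0.4, 12.0, 28.0, np.float64(-0.123), 0, 0]
[-0.4, 8.5, 29.3, np.float64(-0.123), 0, 0]
```

step_arm([
  [0,18.5,24.3,-0.12,-0.0075,-0.0078],
  [0,15.4,26.3,-0.12,0,0],
  [0,12,28,-0.12,0,0],
  [0,5,20,-0.08,0,0],
  [0,0,0,0,0,0],
  [0,0,0,0,0,0],
])

```text
t: 14.3
eef_pos: [475.5, 326.3, 173.3]
tcp_rot: [2.246, 1.562, -2.744]
ft_force: [-0.1, -0.7, -1.8]
opening: 0.668
```

```bash
python3 - <<'E'
from h import *
plan(479.2,332.4,140,1.329,n=1)
E
```

```text
t 14.30 p [475.5 326.3 173.3] jaw 1.292 j1 0.487 j6 -0.806 open 63.5 F [-0.1 -0.7 -1.8]
tool shift [27.2 -2.1  7. ] turn about x -0.037 (or 3.105 ) tilt fix wy,wz [-0.0058 -0.0072] world d [  3.7   6.1 -27.3]
final j6 about -0.84
[27.2, -2.1, 7.0, np.float64(-0.037), 0, 0]
```

step_arm([
  [20,-2.1,7,-0.037,-0.0058,-0.0072],
  [20,0,0,0,0,0],
  [19,0,0,0,0,0],
  [0,0,0,0,0,0],
  [0,0,0,0,0,0],
])

```text
t: 14.92
eef_pos: [479.5, 328.6, 113.0]
tcp_rot: [2.547, 1.57, -2.415]
ft_force: [1.2, 0.0, -2.3]
opening: 0.671
```

```bash
python3 - <<'E'
from h import *
go(479.2,332.4,108,1.329)
a=env.read_camera("top")[:,:,::-1];b=env.read_camera("scene")[:,:,::-1]
cv2.imwrite("pics/t2.png",a);cv2.imwrite("pics/s2.png",b)
a=cv2.resize(a[160:320,70:220],None,fx=2.5,fy=2.5);b=cv2.resize(b[240:440,380:590],None,fx=2,fy=2)
cv2.imwrite("pics/bin2.png",np.hstack([a,b]))
E
```

```text
t 14.93 p [479.5 328.6 113. ] jaw 1.322 j1 0.487 j6 -0.834 open 63.8 F [ 1.2  0.  -2.3]
tool shift [-1.   1.2  3.6] turn about x -0.007 (or 3.134 ) tilt fix wy,wz [-0.0005 -0.0003] world d [-0.3  3.8  1. ]
```

View pics/bin2.png

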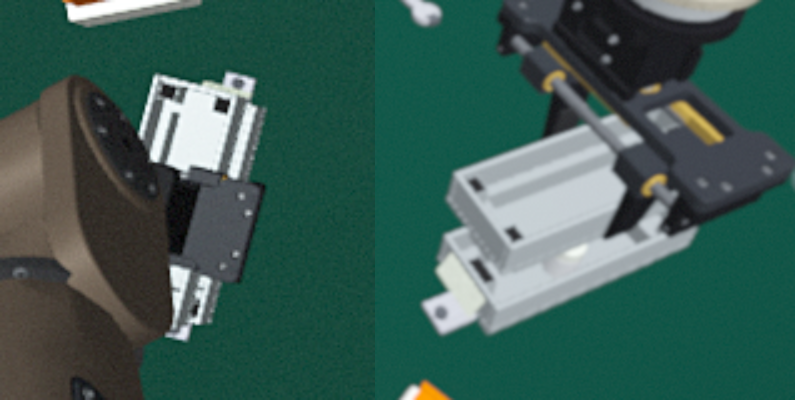

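The two-ledge end of the held bin is over the card end of the fixed bin, at (170,90) and (220,103) in the left half, so the half turn is right. I'll trim the sideways error, then measure the held bin against the fixed one.

step_arm([
  [0,1.2,3.6,-0.007,0,0],
  [0,0,0,0,0,0],
  [0,0,0,0,0,0],
])

```text
t: 15.4
eef_pos: [479.5, 333.1, 114.4]
tcp_rot: [-0.913, 1.569, 0.417]
ft_force: [-0.3, 0.6, -2.4]
opening: 0.67
```

```bash
python3 - <<'E'
from h import *
go(479.2,332.4,108,1.329)
p,R=pose();zr=p[2]-6-38.1+50;print("rim z",zr)
a=env.read_camera("top")[:,:,::-1];b=env.read_camera("scene")[:,:,::-1]
cv2.imwrite("pics/t3.png",a);cv2.imwrite("pics/s3.png",b)
a=a.copy();b=b.copy()
yaw=-.242;c=np.array([479.2,332.4]);x=np.array([np.cos(yaw),np.sin(yaw)]);y=np.array([-x[1],x[0]])
def box(im,n,c,x,y,z,col):
    K=np.array([np.r_[c+i*90*x+j*32*y,z] for i,j in((1,1),(1,-1),(-1,-1),(-1,1))])
    cv2.polylines(im,[np.round(proj(n,K)*16).astype(np.int32)],True,col,1,cv2.LINE_AA,4)
pc=p[:2]
for im,n in((a,"top"),(b,"scene")):
    box(im,n,c,x,y,50,(0,0,255));
    zz=R[:2,2];box(im,n,pc,np.array([zz[1],-zz[0]]),zz,zr,(255,0,255))
a=cv2.resize(a[160:320,70:220],None,fx=2.5,fy=2.5);b=cv2.resize(b[240:440,380:590],None,fx=2,fy=2)
cv2.imwrite("pics/bin3.png",np.hstack([a,b]))
E
```

```text
t 15.40 p [479.5 333.1 114.4] jaw 1.329 j1 0.494 j6 -0.835 open 63.7 F [-0.3  0.6 -2.4]
tool shift [ 0.4  0.1 -0.7] turn about x 0.0 (or -3.141 ) tilt fix wy,wz [0.0011 0.0014] world d [-0.3 -0.7 -0.4]
rim z 120.31147595412992
```

View pics/bin3.png

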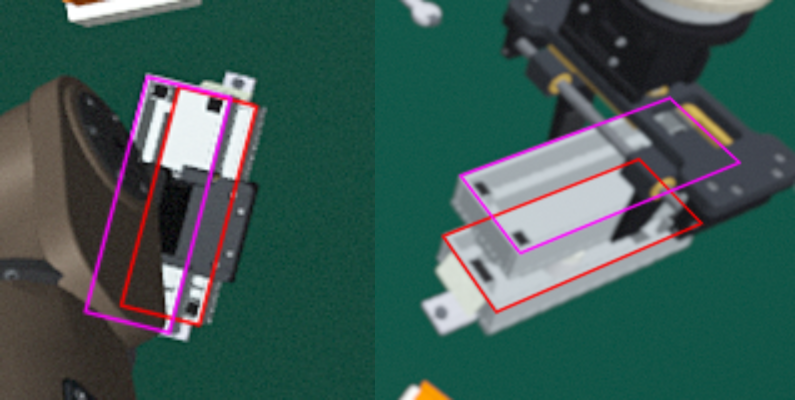

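```bash
python3 - <<'E'
from h import *
t=cv2.imread("pics/t3.png");s=cv2.imread("pics/s3.png");p=np.array([479.5,333.1]);z=120.3
yaw=-.242;x=np.array([np.cos(yaw),np.sin(yaw)]);y=np.array([-x[1],x[0]])
# far end (world +x)
A,B=p+90*x+30*y,p+90*x+2*y
d=B-A;n=np.array([-d[1],d[0]]);
if n@x<0:A,B=B,A
q,dd,r,k=edge(t,"top",A,B,z,trim=.02);print("far end off",(q-p)@x-90,r,k)
# +y long edge visible near the far end
A,B=p+40*x+32*y,p+88*x+32*y
q,dd,r,k=edge(t,"top",A,B,z,trim=.02);print("+y edge off",(q-p)@y-32,np.arctan2(*(dd[::-1]))-yaw,r,k)
# scene: far end
A,B=p+90*x+30*y,p+90*x-28*y
d=B-A;n=np.array([-d[1],d[0]]);
if n@x<0:A,B=B,A
q,dd,r,k=edge(s,"scene",A,B,z,trim=.02);print("scene far",(q-p)@x-90,r,k)
A,B=p-0*x-32*y,p+85*x-32*y
q,dd,r,k=edge(s,"scene",B,A,z,trim=.02);print("scene -y",(q-p)@y+32,r,k)
E
```

```text
far end off 2.5101752819591354 0.046892940181578524 60
+y edge off 1.0358283842116123 0.00045045275144703356 0.13238906379410764 60
scene far 1.7590337937185296 0.10413976096015176 60
scene -y -0.15982250338573323 0.03284302544398088 60
```

Against the arm pose, both cameras put the held bin about +2 mm along and +0.4 to 1 mm across. I'll take that out and lower in stages, watching the force.

step_arm([
  [0,2,-1.2,0,0.001,0.0014],
  [0,0,0,0,0,0],
  [8,0,0,0,0,0],
  [8,0,0,0,0,0],
  [0,0,0,0,0,0],
  [0,0,0,0,0,0],
])

```text
t: 16.25
eef_pos: [476.9, 332.2, 96.6]
tcp_rot: [2.217, 1.57, -2.737]
ft_force: [0.4, 0.1, -1.6]
opening: 0.672
```

```bash
python3 - <<'E'
from h import *
x=np.array([np.cos(.242),-np.sin(.242)]);y=np.array([-x[1],x[0]])
c=np.array([479.2,332.4])-2*x-.4*y;print(c)
go(*c,82.1,1.329)
b=env.read_camera("scene")[:,:,::-1];a=env.read_camera("top")[:,:,::-1]
cv2.imwrite("pics/s4.png",b);cv2.imwrite("pics/t4.png",a)
cv2.imwrite("pics/bin4.png",cv2.resize(b[260:420,390:570],None,fx=3.6,fy=3.6))
E
```

```text
[477.16242082 332.4909454 ]
t 16.25 p [476.9 332.2  96.6] jaw 1.329 j1 0.495 j6 -0.835 open 63.9 F [ 0.4  0.1 -1.6]
tool shift [ 8.5 -0.2  0.4] turn about x 0.0 (or -3.141 ) tilt fix wy,wz [-0.0007 -0.0009] world d [ 0.3  0.3 -8.5]
```

View pics/bin4.png

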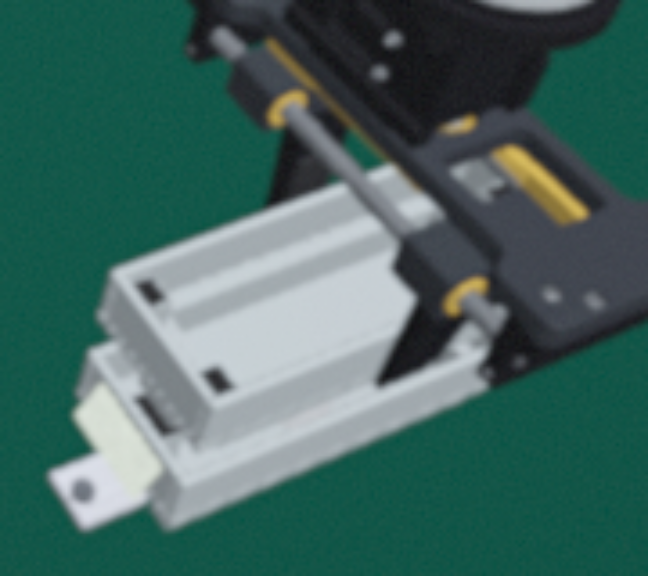

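The held bin sits squarely over the fixed one, with the foot just above the rim (corners at about (110,275) and (85,355)). I'll lower it gently.

step_arm([
  [3,0,0,0,0,0],
  [3,0,0,0,0,0],
  [0,0,0,0,0,0],
  [0,0,0,0,0,0],
])

```text
t: 16.85
eef_pos: [477.0, 332.2, 90.6]
tcp_rot: [2.15, 1.57, -2.804]
ft_force: [-0.4, 0.5, -1.7]
opening: 0.671
```

```bash
python3 - <<'E'
from h import *
go(477.16,332.5,82.1,1.329)
E
```

```text
t 16.85 p [477.  332.2  90.6] jaw 1.329 j1 0.495 j6 -0.835 open 63.8 F [-0.4  0.5 -1.7]
tool shift [ 2.5 -0.1  0.3] turn about x 0.0 (or -3.141 ) tilt fix wy,wz [-0.0002 -0.0004] world d [ 0.1  0.3 -2.5]
```

step_arm([
  [1.3,0,0,0,0,0],
  [1,0,0,0,0,0],
  [0,0,0,0,0,0],
])

```text
t: 17.23
eef_pos: [477.0, 332.2, 88.2]
tcp_rot: [2.007, 1.57, -2.947]
ft_force: [-0.1, 0.4, -0.7]
opening: 0.668
```

```bash
python3 - <<'E'
from h import *
go(477.16,332.5,82.1,1.329)
E
```

```text
t 17.23 p [477.  332.2  88.2] jaw 1.329 j1 0.495 j6 -0.835 open 63.5 F [-0.1  0.4 -0.7]
tool shift [ 0.1 -0.1  0.3] turn about x 0.0 (or -3.141 ) tilt fix wy,wz [-0.0001 -0.0003] world d [ 0.1  0.3 -0.1]
```

step_arm([
  [0.3,0,0,0,0,0],
  [0,0,0,0,0,0],
  [0,0,0,0,0,0],
  [0,0,0,0,0,0],
], grip=80)

```text
t: 17.73
eef_pos: [477.4, 332.4, 88.5]
tcp_rot: [-0.753, 1.57, 0.577]
ft_force: [-0.1, 0.6, 0.1]
opening: 0.838
```

step_arm([
  [-15,0,0,0,0,0],
  [-35,0,0,0,0,0],
  [-40,0,0,0,0,0],
  [-20,-30,0,0,0,0],
  [0,-50,0,0,0,0],
  [0,-20,0,0,0,0],
  [0,0,0,0,0,0],
])

```text
t: 18.6
eef_pos: [576.7, 308.1, 209.7]
tcp_rot: [-0.928, 1.565, 0.403]
ft_force: [-0.7, 0.4, 0.3]
opening: 0.844
```

```bash
python3 - <<'E'
from h import *
go(445,-10,150,1.329)
b=env.read_camera("scene")[:,:,::-1];a=env.read_camera("top")[:,:,::-1]
cv2.imwrite("pics/s5.png",b);cv2.imwrite("pics/t5.png",a)
cv2.imwrite("pics/bin5.png",np.hstack([cv2.resize(b[260:420,390:570],(450,400)),cv2.resize(a[180:310,80:200],None,fx=2.8,fy=400/130)]))
E
```

```text
t 18.60 p [576.7 308.1 209.7] jaw 1.330 j1 0.390 j6 -0.941 open 80.2 F [-0.7  0.4  0.3]
tool shift [  52.2   52.4 -340.5] turn about x 0.001 (or -3.14 ) tilt fix wy,wz [0.0037 0.0049] world d [-131.7 -318.1  -53.7]
```

View pics/bin5.png

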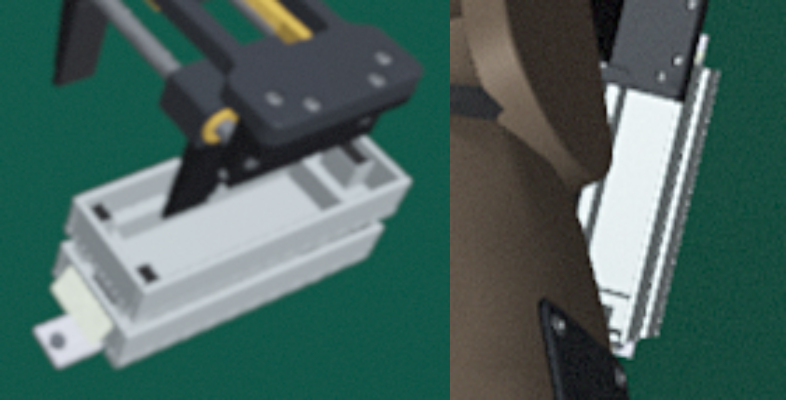

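The loose bin looks seated level on the fixed bin, with its rim corners at (75,200) and (410,180). I'll measure it once the arm is clear. Amber bottle next.

```bash
python3 - <<'E'
from h import *
plan(439.1,-148.1,150,np.pi/2,n=11)
E
```

```text
t 18.70 p [575.3 308.6 209.5] jaw 1.331 j1 0.391 j6 -0.940 open 79.9 F [-1.3  0.5 -0.2]
tool shift [  51.8   24.3 -476.1] turn about x -0.239 (or 2.902 ) tilt fix wy,wz [0.0032 0.0041] world d [-136.2 -456.7  -53.5]
final j6 about -2.04
[4.7, 2.2, -43.3, np.float64(-0.022), 0, 0]
[4.7, 3.1, -43.2, np.float64(-0.022), 0, 0]
[4.7, 4.1, -43.1, np.float64(-0.022), 0, 0]
[4.7, 5.0, -43.1, np.float64(-0.022), 0, 0]
[4.7, 6.0, -42.9, np.float64(-0.022), 0, 0]
[4.7, 6.9, -42.8, np.float64(-0.022), 0, 0]
[4.7, 7.8, -42.6, np.float64(-0.022), 0, 0]
[4.7, 8.8, -42.5, np.float64(-0.022), 0, 0]
[4.7, 9.7, -42.2, np.float64(-0.022), 0, 0]
[4.7, 10.6, -42.0, np.float64(-0.022), 0, 0]
[4.7, 11.5, -41.8, np.float64(-0.022), 0, 0]
```

step_arm([
  [4.7,2,-43,-0.022,0.003,0.004],
  [4.7,3,-43,-0.022,0,0],
  [4.7,4,-43,-0.022,0,0],
  [4.7,5,-43,-0.022,0,0],
  [4.7,6,-43,-0.022,0,0],
  [4.7,7,-43,-0.022,0,0],
  [4.7,8,-43,-0.022,0,0],
  [4.7,9,-42,-0.022,0,0],
], grip=95)

```text
t: 19.7
eef_pos: [467.5, -25.7, 173.0]
tcp_rot: [-0.338, 1.57, 1.187]
ft_force: [0.6, 0.1, 0.6]
opening: 1.003
```

step_arm([
  [3,9,-42,-0.022,0,0],
  [3,9,-35,-0.022,0,0],
  [0,0,0,0,0,0],
  [0,0,0,0,0,0],
])

```text
t: 20.2
eef_pos: [442.9, -102.7, 167.9]
tcp_rot: [-0.112, 1.57, 1.458]
ft_force: [-0.4, -0.0, -0.2]
opening: 1.001
```

```bash
cat > ov.py <<'E'
import sys
from h import *
from bins import meas
a=env.read_camera("top")[:,:,::-1];cv2.imwrite("pics/t_"+sys.argv[1]+".png",a)
b=env.read_camera("scene")[:,:,::-1];cv2.imwrite("pics/s_"+sys.argv[1]+".png",b)
c,yaw,o,e=meas(a,479.2,332.4,-.242,1,z=94);print("stack",c.round(2),round(yaw,4),o,np.round(e,2).tolist())
x=np.array([np.cos(.242),-np.sin(.242)]);y=np.array([-x[1],x[0]]);d=c-[479.2,332.4];print("in low frame",(d@x).round(2),(d@y).round(2),"dyaw",yaw+.242)
E
python3 - <<'E'
from h import *
plan(439.1,-148.1,150,np.pi/2,n=1)
E
python3 ov.py a
```

```text
t 20.20 p [ 442.9 -102.7  167.9] jaw 1.570 j1 -0.374 j6 -1.945 open 95.2 F [-0.4 -0.  -0.2]
tool shift [ 11.9   3.8 -45.4] turn about x -0.001 (or 3.141 ) tilt fix wy,wz [0.0009 0.0001] world d [ -3.8 -45.4 -11.9]
final j6 about -2.04
[11.9, 3.8, -45.4, np.float64(-0.001), 0, 0]
stack [479.67 332.57] -0.2408 [np.float64(0.14583670069850996)] [[0.07, 0.16, 60.0], [-0.09, 0.14, 60.0]]
in low frame 0.41 0.28 dyaw 0.0011767111494130345
```

The stack measures within 0.5 mm and 0.001 rad, with its rim at 94 mm, so it sits on the ledges. Now the bottle.

step_arm([
  [6,3.8,-35,0,0,0],
  [6,0,-10,0,0,0],
  [20,0,0,0,0,0],
  [10,0,0,0,0,0],
  [0,0,0,0,0,0],
  [0,0,0,0,0,0],
])

```text
t: 21.05
eef_pos: [440.9, -144.0, 125.3]
tcp_rot: [-0.879, 1.569, 0.698]
ft_force: [0.1, 0.4, 0.9]
opening: 0.998
```

```bash
python3 - <<'E'
from h import *
go(439.1,-148.1,42,np.pi/2)
b=env.read_camera("scene")[:,:,::-1]
cv2.imwrite("pics/bo1.png",cv2.resize(b[90:260,200:400],None,fx=3,fy=3))
E
```

```text
t 21.05 p [ 440.9 -144.   125.3] jaw 1.577 j1 -0.459 j6 -2.038 open 94.9 F [0.1 0.4 0.9]
tool shift [77.3  1.9 -4.1] turn about x 0.006 (or -3.136 ) tilt fix wy,wz [0.0009 0.0011] world d [ -1.8  -4.1 -77.3]
```

View pics/bo1.png

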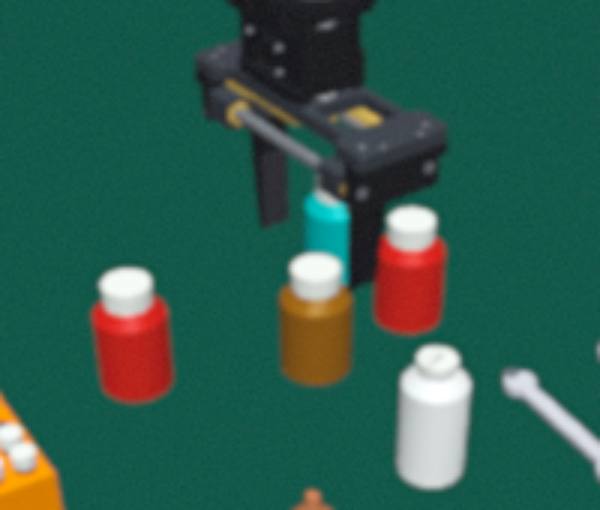

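The open jaws are above the amber bottle (317,320). The red and turquoise ones are clear of the fingers. Descending.

step_arm([
  [5,1.9,-4,0.006,0.001,0.001],
  [0,0,0,0,0,0],
  [20,0,0,0,0,0],
  [22,0,0,0,0,0],
  [22,0,0,0,0,0],
  [10,0,0,0,0,0],
  [0,0,0,0,0,0],
])

```text
t: 21.98
eef_pos: [440.0, -149.2, 45.7]
tcp_rot: [-2.056, 1.567, -0.486]
ft_force: [0.0, 0.0, 0.1]
opening: 0.998
```

```bash
python3 - <<'E'
from h import *
go(439.1,-148.1,39,np.pi/2)
E
```

```text
t 21.98 p [ 440.  -149.2   45.7] jaw 1.569 j1 -0.469 j6 -2.038 open 94.9 F [0.  0.  0.1]
tool shift [0.7 0.9 1.1] turn about x -0.002 (or 3.14 ) tilt fix wy,wz [-0.002   0.0037] world d [-0.9  1.1 -0.7]
```

step_arm([
  [0,0.9,1.1,0,-0.002,0.0037],
  [0,0,0,0,0,0],
  [0,0,0,0,0,0],
  [0,0,0,0,0,0],
  [0,0,0,0,0,0],
  [0,0,0,0,0,0],
], grip=40)

```text
t: 22.72
eef_pos: [439.8, -148.5, 47.7]
tcp_rot: [-2.031, 1.568, -0.461]
ft_force: [0.3, -0.0, -1.2]
opening: 0.538
```

```bash
python3 - <<'E'
from h import *
plan(707.2,-13.6,140,np.pi/2-.075,n=7)
E
```

```text
t 22.73 p [ 439.8 -148.5   47.7] jaw 1.569 j1 -0.468 j6 -2.037 open 51.1 F [ 0.3 -0.  -1.2]
tool shift [ -97.8 -267.5  135.1] turn about x 0.074 (or -3.068 ) tilt fix wy,wz [-0.0014  0.0027] world d [267.4 134.9  98.3]
final j6 about -1.61
[-14.0, -38.2, 19.3, np.float64(0.011), 0, 0]
[-14.0, -38.0, 19.7, np.float64(0.011), 0, 0]
[-14.0, -37.8, 20.1, np.float64(0.011), 0, 0]
[-14.0, -37.6, 20.5, np.float64(0.011), 0, 0]
[-14.0, -37.4, 20.9, np.float64(0.011), 0, 0]
[-14.0, -37.1, 21.3, np.float64(0.011), 0, 0]
[-14.0, -36.9, 21.7, np.float64(0.011), 0, 0]
```

step_arm([
  [-15,0,0,0,-0.0014,0.0027],
  [-35,0,0,0,0,0],
  [-40,-10,5,0,0,0],
  [-18,-35,17,0.01,0,0],
  [0,-40,21,0.01,0,0],
  [0,-40,21,0.01,0,0],
  [0,-40,21,0.01,0,0],
  [0,-40,21,0.01,0,0],
])

```text
t: 23.72
eef_pos: [650.1, -44.7, 158.0]
tcp_rot: [1.173, 1.566, 2.687]
ft_force: [0.1, -0.6, -1.7]
opening: 0.541
```

```bash
python3 - <<'E'
from h import *
plan(707.2,-13.6,140,np.pi/2-.075,n=2)
E
```

```text
t 23.73 p [650.1 -44.7 158. ] jaw 1.514 j1 -0.170 j6 -1.685 open 51.5 F [ 0.1 -0.6 -1.7]
tool shift [ 11.8 -55.3  34.3] turn about x 0.018 (or -3.123 ) tilt fix wy,wz [ 0.0019 -0.0044] world d [ 57.1  31.1 -12. ]
final j6 about -1.61
[5.9, -27.6, 17.1, np.float64(0.009), 0, 0]
[5.9, -27.5, 17.4, np.float64(0.009), 0, 0]
```

step_arm([
  [5,-26,16,0.009,0.002,-0.0044],
  [5,-20,12,0.009,0,0],
  [0,0,0,0,0,0],
  [0,0,0,0,0,0],
])

```text
t: 24.22
eef_pos: [699.5, -16.8, 144.9]
tcp_rot: [1.584, 1.567, 3.082]
ft_force: [0.5, 0.2, -0.8]
opening: 0.543
```

```bash
python3 - <<'E'
from h import *
go(707.2,-13.6,43,np.pi/2-.075)
E
```

```text
t 24.23 p [699.5 -16.8 144.9] jaw 1.498 j1 -0.118 j6 -1.616 open 51.6 F [ 0.5  0.2 -0.8]
tool shift [95.9 -7.8  3.8] turn about x 0.002 (or -3.139 ) tilt fix wy,wz [-0.     -0.0035] world d [  7.7   3.2 -95.9]
```

step_arm([
  [20,-7.8,3.8,0.002,0,-0.0035],
  [25,0,0,0,0,0],
  [25,0,0,0,0,0],
  [15,0,0,0,0,0],
  [0,0,0,0,0,0],
  [0,0,0,0,0,0],
])

```text
t: 24.98
eef_pos: [706.8, -15.1, 54.8]
tcp_rot: [1.706, 1.57, -3.084]
ft_force: [0.3, -0.3, -0.6]
opening: 0.54
```

```bash
python3 - <<'E'
from h import *
go(707.2,-13.6,42,np.pi/2-.075)
E
```

```text
t 24.98 p [706.8 -15.1  54.8] jaw 1.493 j1 -0.115 j6 -1.608 open 51.4 F [ 0.3 -0.3 -0.6]
tool shift [ 6.8 -0.3  1.5] turn about x -0.002 (or 3.139 ) tilt fix wy,wz [-0.     -0.0003] world d [ 0.4  1.5 -6.8]
```

step_arm([
  [4,0,0.5,0,0,0],
  [2.5,0,0,0,0,0],
  [0,0,0,0,0,0],
  [0,0,0,0,0,0],
])

```text
t: 25.48
eef_pos: [707.7, -14.6, 50.0]
tcp_rot: [-1.626, 1.568, -0.133]
ft_force: [-0.6, 0.0, -1.4]
opening: 0.539
```

```bash
python3 - <<'E'
from h import *
go(707.2,-13.6,42,np.pi/2-.075)
E
```

```text
t 25.48 p [707.7 -14.6  50. ] jaw 1.493 j1 -0.114 j6 -1.607 open 51.3 F [-0.6  0.  -1.4]
tool shift [2.  0.6 0.9] turn about x -0.002 (or 3.139 ) tilt fix wy,wz [-0.0002  0.0029] world d [-0.5  1.  -2. ]
```

step_arm([
  [1.8,0,0.5,0,0,0.003],
  [0.5,0,0,0,0,0],
  [0,0,0,0,0,0],
])

```text
t: 25.85
eef_pos: [707.8, -14.0, 47.8]
tcp_rot: [2.911, 1.571, -1.879]
ft_force: [0.3, 0.6, -1.2]
opening: 0.541
```

```bash
python3 - <<'E'
from h import *
go(707.2,-13.6,42,np.pi/2-.075)
E
```

```text
t 25.85 p [707.8 -14.   47.8] jaw 1.493 j1 -0.113 j6 -1.606 open 51.4 F [ 0.3  0.6 -1.2]
tool shift [-0.2  0.7  0.4] turn about x -0.002 (or 3.139 ) tilt fix wy,wz [-0.0002 -0.    ] world d [-0.6  0.4  0.2]
```

step_arm([
  [0,0,0,0,0,0],
  [0,0,0,0,0,0],
  [0,0,0,0,0,0],
  [-20,0,0,0,0,0],
  [-45,0,0,0,0,0],
  [-50,0,0,0,0,0],
  [0,0,0,0,0,0],
], grip=95)

```text
t: 26.72
eef_pos: [708.5, -14.1, 171.2]
tcp_rot: [-1.652, 1.567, -0.159]
ft_force: [0.3, -0.1, -0.5]
opening: 0.998
```

```bash
python3 - <<'E'
from h import *
plan(445.4,-9.7,140,1.493,n=7)
E
```

```text
t 26.73 p [708.5 -14.1 171.2] jaw 1.493 j1 -0.113 j6 -1.606 open 94.9 F [ 0.3 -0.1 -0.5]
tool shift [ 24.3 262.8 -16. ] turn about x 0.0 (or -3.141 ) tilt fix wy,wz [-0.0003  0.0035] world d [-263.1    4.4  -25.2]
final j6 about -1.66
[3.5, 37.5, -2.3, np.float64(0.0), 0, 0]
[3.5, 37.5, -2.3, np.float64(0.0), 0, 0]
[3.5, 37.5, -2.3, np.float64(0.0), 0, 0]
[3.5, 37.5, -2.3, np.float64(0.0), 0, 0]
[3.5, 37.5, -2.3, np.float64(0.0), 0, 0]
[3.5, 37.5, -2.3, np.float64(0.0), 0, 0]
[3.5, 37.5, -2.3, np.float64(0.0), 0, 0]
```

step_arm([
  [0,37.5,-2,0,0,0.003],
  [0,37.5,-2,0,0,0],
  [0,37.5,-2,0,0,0],
  [0,37.5,-2,0,0,0],
  [0,37.5,-2,0,0,0],
  [0,37.5,-2,0,0,0],
  [0,25,-2,0,0,0],
  [0,0,0,0,0,0],
])

```text
t: 27.72
eef_pos: [449.0, -8.2, 173.7]
tcp_rot: [-1.692, 1.567, -0.199]
ft_force: [1.4, -0.1, -0.2]
opening: 1.002
```

```bash
python3 - <<'E'
from h import *
go(445.4,-9.7,140,1.493)
b=env.read_camera("scene")[:,:,::-1]
cv2.imwrite("pics/w1.png",b)
E
```

```text
t 27.73 p [449.   -8.2 173.7] jaw 1.493 j1 -0.166 j6 -1.659 open 95.3 F [ 1.4 -0.1 -0.2]
tool shift [27.7  3.6 -1.7] turn about x 0.0 (or -3.141 ) tilt fix wy,wz [-0.0005  0.0039] world d [ -3.6  -1.5 -27.7]
```

View pics/w1.png

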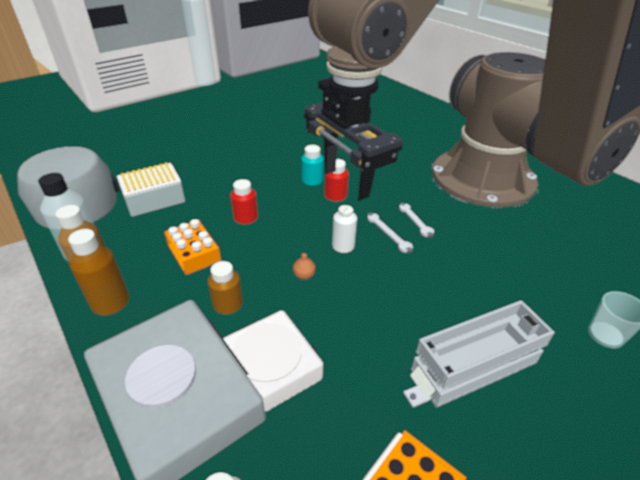

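The amber bottle stands upright at (225,288) between the stirrer and the rack. The gripper is over the wash bottle at (344,230), and the bulb at (304,267) hasn't moved. Now down onto the wash bottle.

step_arm([
  [10,3.6,-1.7,0,0,0.004],
  [20,0,0,0,0,0],
  [0,0,0,0,0,0],
  [25,0,0,0,0,0],
  [25,0,0,0,0,0],
  [25,0,0,0,0,0],
  [10,0,0,0,0,0],
  [0,0,0,0,0,0],
])

```text
t: 28.78
eef_pos: [451.7, -10.7, 55.7]
tcp_rot: [-1.809, 1.567, -0.315]
ft_force: [0.1, 0.1, 0.3]
opening: 0.997
```

```bash
python3 - <<'E'
from h import *
go(445.4,-9.7,48,1.493)
E
```

```text
t 28.77 p [451.7 -10.7  55.7] jaw 1.494 j1 -0.170 j6 -1.662 open 94.8 F [0.1 0.1 0.3]
tool shift [1.6 6.4 0.6] turn about x 0.001 (or -3.141 ) tilt fix wy,wz [-0.0009  0.0037] world d [-6.3  1.  -1.7]
```

step_arm([
  [1.6,6.3,0.6,0,0,0.004],
  [0,0,0,0,0,0],
  [0,0,0,0,0,0],
])

```text
t: 29.15
eef_pos: [445.8, -9.7, 55.7]
tcp_rot: [-2.075, 1.568, -0.581]
ft_force: [-0.4, 0.5, 0.9]
opening: 1.0
```

```bash
python3 - <<'E'
from h import *
go(445.4,-9.7,48,1.493)
E
```

```text
t 29.15 p [445.8  -9.7  55.7] jaw 1.494 j1 -0.169 j6 -1.661 open 95.1 F [-0.4  0.5  0.9]
tool shift [ 1.7  0.4 -0.1] turn about x 0.001 (or -3.141 ) tilt fix wy,wz [-0.0011  0.0021] world d [-0.4 -0.  -1.7]
```

step_arm([
  [1,0,0,0,-0.001,0.002],
  [0,0,0,0,0,0],
  [0,0,0,0,0,0],
  [0,0,0,0,0,0],
  [0,0,0,0,0,0],
  [0,0,0,0,0,0],
], grip=32)

```text
t: 29.9
eef_pos: [446.2, -9.7, 55.1]
tcp_rot: [-1.75, 1.57, -0.255]
ft_force: [0.1, -0.0, 0.6]
opening: 0.46
```

```bash
python3 - <<'E'
from h import *
plan(607.9,149.8,150,np.pi/2-.075,n=5)
E
```

```text
t 29.90 p [446.2  -9.7  55.1] jaw 1.494 j1 -0.170 j6 -1.664 open 43.8 F [ 0.1 -0.   0.6]
tool shift [-100.8 -149.1  171.4] turn about x -0.002 (or 3.14 ) tilt fix wy,wz [-0.0002  0.0011] world d [161.7 159.5 100.9]
final j6 about -1.36
[-20.2, -29.8, 34.3, np.float64(-0.0), 0, 0]
[-20.2, -29.8, 34.3, np.float64(-0.0), 0, 0]
[-20.2, -29.8, 34.3, np.float64(-0.0), 0, 0]
[-20.2, -29.9, 34.3, np.float64(-0.0), 0, 0]
[-20.2, -29.9, 34.2, np.float64(-0.0), 0, 0]
```

step_arm([
  [-15,0,0,0,0,0.001],
  [-35,0,0,0,0,0],
  [-35,0,5,0,0,0],
  [-10,-25,30,0,0,0],
  [0,-35,40,0,0,0],
  [0,-35,40,0,0,0],
  [0,-35,40,0,0,0],
  [0,0,0,0,0,0],
])

```text
t: 30.9
eef_pos: [590.4, 139.2, 151.4]
tcp_rot: [1.469, 1.567, 2.961]
ft_force: [-0.5, -0.5, -2.7]
opening: 0.455
```

```bash
python3 - <<'E'
from h import *
go(607.9,149.8,50,np.pi/2-.075)
E
```

```text
t 30.90 p [590.4 139.2 151.4] jaw 1.492 j1 0.122 j6 -1.371 open 43.3 F [-0.5 -0.5 -2.7]
tool shift [ 95.4 -17.   11.9] turn about x -0.004 (or 3.138 ) tilt fix wy,wz [ 0.0004 -0.004 ] world d [ 17.5  10.6 -95.4]
```

step_arm([
  [10,-17,11.9,0,0,-0.004],
  [25,0,0,0,0,0],
  [25,0,0,0,0,0],
  [20,0,0,0,0,0],
  [0,0,0,0,0,0],
  [0,0,0,0,0,0],
])

```text
t: 31.65
eef_pos: [604.8, 147.6, 68.1]
tcp_rot: [1.797, 1.565, -2.995]
ft_force: [-0.6, -0.5, -2.4]
opening: 0.456
```

```bash
python3 - <<'E'
from h import *
go(607.9,149.8,49.5,np.pi/2-.075)
E
```

```text
t 31.65 p [604.8 147.6  68.1] jaw 1.491 j1 0.133 j6 -1.358 open 43.4 F [-0.6 -0.5 -2.4]
tool shift [12.6 -3.   2.5] turn about x -0.004 (or 3.137 ) tilt fix wy,wz [-0.0014 -0.0059] world d [  3.1   2.2 -12.6]
```

step_arm([
  [0,-3,2.5,0,-0.0014,-0.0059],
  [0,0,0,0,0,0],
  [7,0,0,0,0,0],
  [4,0,0,0,0,0],
  [0,0,0,0,0,0],
  [0,0,0,0,0,0],
])

```text
t: 32.4
eef_pos: [608.7, 149.9, 58.3]
tcp_rot: [-1.357, 1.568, 0.134]
ft_force: [-0.2, -0.2, -2.7]
opening: 0.458
```

```bash
python3 - <<'E'
from h import *
go(607.9,149.8,49.3,np.pi/2-.075)
E
```

```text
t 32.40 p [608.7 149.9  58.3] jaw 1.491 j1 0.136 j6 -1.355 open 43.6 F [-0.2 -0.2 -2.7]
tool shift [ 3.   0.8 -0.2] turn about x -0.004 (or 3.137 ) tilt fix wy,wz [0.0006 0.0028] world d [-0.8 -0.1 -3. ]
```

step_arm([
  [2,0,0,0,0,0.003],
  [1,0,0,0,0,0],
  [0,0,0,0,0,0],
  [0,0,0,0,0,0],
])

```text
t: 32.9
eef_pos: [608.8, 149.9, 55.2]
tcp_rot: [0.192, 1.57, 1.683]
ft_force: [0.2, 0.3, -2.4]
opening: 0.458
```

```bash
python3 - <<'E'
from h import *
go(607.9,149.8,49.3,np.pi/2-.075)
E
```

```text
t 32.90 p [608.8 149.9  55.2] jaw 1.491 j1 0.136 j6 -1.356 open 43.5 F [ 0.2  0.3 -2.4]
tool shift [-0.1  0.9 -0.2] turn about x -0.004 (or 3.137 ) tilt fix wy,wz [ 0.0007 -0.0001] world d [-0.9 -0.1  0.1]
```

step_arm([
  [0.7,0,0,0,0,0],
  [0,0,0,0,0,0],
  [0,0,0,0,0,0],
])

```text
t: 33.28
eef_pos: [608.9, 149.9, 55.2]
tcp_rot: [-0.5, 1.57, 0.991]
ft_force: [-0.2, -0.1, -1.9]
opening: 0.454
```

step_arm([
  [0,0,0,0,0,0],
  [0,0,0,0,0,0],
  [0,0,0,0,0,0],
  [-20,0,0,0,0,0],
  [-45,0,0,0,0,0],
  [-50,0,0,0,0,0],
  [-30,30,0,0,0,0],
  [0,40,0,0,0,0],
], grip=95)

```text
t: 34.28
eef_pos: [539.4, 155.1, 204.1]
tcp_rot: [-0.875, 1.569, 0.615]
ft_force: [0.3, 0.8, -0.7]
opening: 1.002
```

```bash
python3 - <<'E'
from h import *
plan(480,-300,230,np.pi/2-.075,n=9)
E
```

```text
t 34.27 p [539.4 155.1 204.1] jaw 1.490 j1 0.162 j6 -1.329 open 95.2 F [ 0.3  0.8 -0.7]
tool shift [ -32.4   22.5 -458.4] turn about x -0.006 (or 3.136 ) tilt fix wy,wz [0.0011 0.0014] world d [ -59.4 -455.1   31.9]
final j6 about -2.17
[-3.6, 2.5, -50.9, np.float64(-0.001), 0, 0]
[-3.6, 2.5, -50.9, np.float64(-0.001), 0, 0]
[-3.6, 2.6, -50.9, np.float64(-0.001), 0, 0]
[-3.6, 2.6, -50.9, np.float64(-0.001), 0, 0]
[-3.6, 2.6, -50.9, np.float64(-0.001), 0, 0]
[-3.6, 2.7, -50.9, np.float64(-0.001), 0, 0]
[-3.6, 2.7, -50.9, np.float64(-0.001), 0, 0]
[-3.6, 2.7, -50.9, np.float64(-0.001), 0, 0]
[-3.6, 2.8, -50.9, np.float64(-0.001), 0, 0]
```

Moving the arm out of the way to the right, where the loose bin was, for the final check.

step_arm([
  [-4,6,-50,0,0,0],
  [-4,6,-50,0,0,0],
  [-4,6,-50,0,0,0],
  [-4,6,-50,0,0,0],
  [-4,6,-50,0,0,0],
  [-4,6,-50,0,0,0],
  [-4,3,-50,0,0,0],
  [-4,0,-50,0,0,0],
])

```text
t: 35.28
eef_pos: [465.0, -248.9, 239.1]
tcp_rot: [-1.483, 1.565, 0.014]
ft_force: [0.8, -0.2, 0.3]
opening: 0.999
```

step_arm([
  [0,0,-40,0,0,0],
  [0,0,-20,0,0,0],
  [0,0,0,0,0,0],
  [0,0,0,0,0,0],
])

```text
t: 35.78
eef_pos: [459.7, -312.0, 239.2]
tcp_rot: [-1.476, 1.564, 0.018]
ft_force: [0.3, -0.9, 0.5]
opening: 1.001
```

```bash
python3 ov.py fin; python3 - <<'E'
from h import *
t=cv2.imread("pics/t_fin.png");hsv=cv2.cvtColor(t,cv2.COLOR_BGR2HSV)
def bl(lo,hi,box):
    x0,y0,x1,y1=box;m=cv2.inRange(hsv,np.array(lo),np.array(hi))[y0:y1,x0:x1]
    n,l,st,c=cv2.connectedComponentsWithStats(m);i=1+np.argmax(st[1:,4]);return c[i]+[x0,y0],st[i]
S=np.array([719.6,141.7]);yaw=-.072;R=np.array([[np.cos(yaw),np.sin(yaw)],[-np.sin(yaw),np.cos(yaw)]]);K=np.array([694.6,-168.8])
W=((0,0,170),(180,60,255))
for nm,box,z in(("bottle",(300,105,345,150),85),("wash",(215,164,265,205),72)):
    c,st=bl(*W,box);p=onz("top",c,z)[0,:2];print(nm,c.round(1),st,p.round(1),"stirrer frame",(R@(p-S)).round(1),"d",np.linalg.norm(p-S).round(1),np.linalg.norm(p-K).round(1))
c,st=bl((3,100,80),(15,230,255),(290,185,330,225));print("bulb",c,onz("top",c,25))
print(env.state()["eef_pos"],env.state()["t"],env.state()["qvel"].round(3))
E
```

```text
stack [479.73 332.55] -0.2405 [np.float64(0.12086974410703988)] [[0.1, 0.18, 60.0], [-0.01, 0.12, 60.0]]
in low frame 0.48 0.27 dyaw 0.00147795318499655
bottle [319.5 125.3] [ 11  12  18  18 251] [707.1 -13.5] stirrer frame [  -1.3 -155.7] d 155.8 155.7
wash [235.5 176.2] [ 10   1  22  23 392] [608.3 150.7] stirrer frame [-111.6    1. ] d 111.6 331.0
bulb [307.76430976 204.58585859] [[556.88164053   9.00065268  25.        ]]
[ 459.81696408 -311.88153611  239.29964054] 35.875 [ 0.    -0.    -0.003 -0.     0.001 -0.004]
```

View pics/t_fin.png

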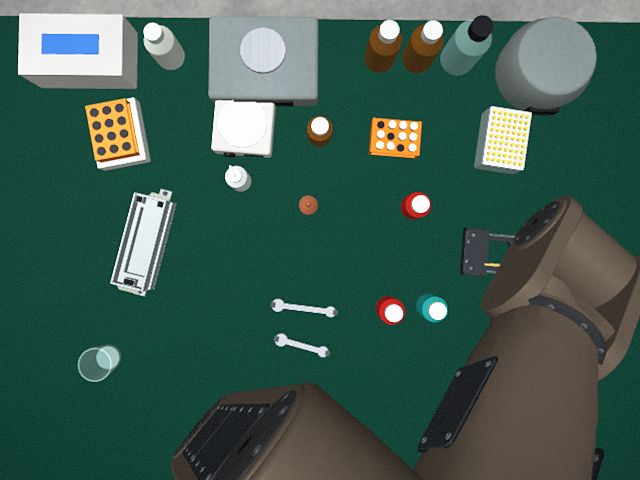

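View pics/s_fin.png

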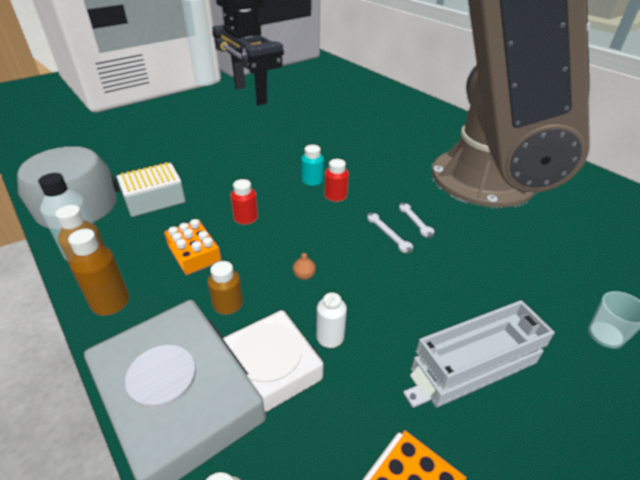

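The final views show:
- **Amber bottle:** upright at (319,128) in the top view and (225,288) in the scene view.
- **Wash bottle:** upright in front of the stirrer at (236,178) top and (331,320) scene.
- **Bins:** stacked level at (143,240) top.
- **Bulb:** unmoved at (308,205) top.

The arm is clear of everything.

```bash
python3 -c "
from cell import env
print(env.job_done())"
```

```text
the job is handed in; nothing more can be done
None
```

The job is handed in at about 36 s of the 99 s. I stood the jar in the fixed bin, stacked the loose bin on it half-turned, and placed the amber and wash bottles.

Last checks, all from the cameras:
- **Jar:** it stood upright in the fixed bin when I released it. It is now hidden under the stacked bin, so I could not check it again.
- **Loose bin:** about 0.5 mm along, 0.3 mm across and 0.001 rad off the fixed bin. Its rim fits a height of 94 mm, which means it is on the ledges and not nested.
- **Amber bottle:** 156 mm from the stirrer and 156 mm from the rack, about 1 mm off the stirrer's axis, upright.
- **Wash bottle:** 112 mm ahead of the stirrer centre and 1 mm sideways, upright.
- **Bulb:** within 0.1 mm of where it was at the start.

No check failed. One disagreed: while I held the loose bin over the fixed one, the cameras put it about 2 mm off along its length from where the arm pose said it was. I shifted it by that much before lowering, and it went in without contact until it seated.

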